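# Press the rice pods and pack the lunch box

### The arm

A 6-joint arm with a two-finger parallel gripper is mounted at the origin on the work surface. World frame = base frame: x ahead of the robot, y to its left, z up, the work surface at z = 0. Lengths are in mm, angles in rad, forces in N, time in s.
With the tool pointing down it reaches from about 275 to 825 mm from the base axis. Payload 4.9 kg.
Tool frame: the origin (TCP) lies between the finger pads; the fingertips stand 19 mm ahead of it and the grasp point (between the pads) is the TCP (r.tcp_to_tips is the distance from the TCP to the fingertips, in mm); y points along the fingers, z is the direction in which the jaws open and shut, and the axes are right-handed (so a half turn about y gives the same grasp; the last joint's range is limited). The gripper opens to 85 mm and grips with 20 to 120 N. Pads are 22 mm wide; open, the fingers measure 114 mm over their backs; the gripper's body (76 mm by 85 mm) begins 54 mm behind the grasp point. The pads swing forward as they close: fully open they stand 13 mm farther back than shut.
Start: joints at [-1.473, 0.326, -0.193, 1.052, 0, 1.437], TCP at [126.362, -535.305, 250.281] pointing down, gripper open.
Joint ranges: [-2.65, 2.65], [-0.97, 1.79], [-1.3, 1.35], [-1.93, 2.1], [-1.47, 1.37], [-3.14, 3.14]. Speed limits (rad/s): [2.57, 2.57, 3.14, 3.14, 3.14, 3.14].

### API

Orientations are given as [roll, pitch, yaw] about the fixed x, y, z axes, in that order (R = Rz(yaw) Ry(pitch) Rx(roll)).
In Python, from plant import r gives the robot as it stands.
- The arm moves only by the tool servo_tool, never from a script. Its argument "series" is a list that holds one entry, the list of rows, each a list of 5 numbers: the opening, from -1 (shut) to 1 (fully open), then the shift along the tool's x, y, z scaled (see below), then the turn about the tool's y scaled (see below). A call has 1 to 8 rows; each row is the pose to reach, as a shift and turn from the pose measured when the call began, along the tool's axes at that moment, turning the shorter way round; what a row does not reach only later rows make up. The controller multiplies each number of a shift by 0.12 m and each number of a turn by pi rad. A row lasts 1/10 s, in which the tool goes at most 50 mm and 8.59 degrees, less where a joint would pass 70% of its speed; a pose out of reach is approached as far as the arm can. A call with a number of a shift or a turn outside -1 to 1 is refused whole. A call with a gripper value outside its range is refused whole. The fingers move at their own pace and stop on an object; the grip force is fixed at half the most. Time passes only in rows, so rows that repeat a pose let the fingers close. It gives the time, the measured TCP pose, the force and the opening at its end, in the units of the state.
- r.state(): the state, without advancing time (a new reading comes with each control period).
- r.camera(name): name is "scene" or "top"; returns (picture, depth): 480x640x3 uint8, red, green, blue; 480x640 float32, mm along the optical axis (not along the pixel's ray), 0 where there is no reading.
- r.camera_model(name): a dict with "K" (3x3 intrinsics, pixels), "rvec" (rotation vector, rad) and "tvec" (3), from world to camera coordinates, as OpenCV has them. Camera axes: x right, y down, z forward; pixel columns grow to the right and rows downward; lengths in mm; the calibration is good to about 2 mm. A picture is of the moment at which its call begins. camera_model takes no time and is no camera call.
- r.finish_job(): hands the job in, once; it reports no verdict.
Trained networks look in the newest picture that a camera, given by its name, has taken for a name from the list of things; names that differ only in an ending like _2 or _b are one class to them, and where a whole thing is asked for, a point or a joint stands for the part that bears it (a point fixed in the world has none). Each returns a list of dicts, best first, with "p" (0 to 1); they miss things now and then, are a little off and sometimes report something else, mostly with a low value. They report only what shows in the picture. A call takes as long as a camera call. They do not tell look-alikes from the thing itself.
- r.spot_in(camera, query): "rect" ([centre column, centre row, width, height] in pixels, round what is visible of it).
- r.silhouettes(camera, query): "mask" (480x640 bool, what is visible of it) and "rect" ([centre column, centre row, width, height] in pixels, round what is visible of it).
- r.spot_point(camera, query): "point" ([column, row] in pixels: a listed point, or the origin of a listed thing).
The state is a dict: "time_s": time; "joints": joint angles; "dq": joint speeds; "joint_torque": joint torques, N m; "position": TCP position; "tcp_rot": TCP orientation; "ft_force": force on the tool from outside, world axes, zero at the start; "torque": the same for the moment, N m; "finger_gap": finger opening in mm.
Only numpy, scipy, OpenCV 4.12 (cv2) and the standard library are available. Lean on these libraries where they do the work, as an engineer would, in place of code of your own. Each camera call takes 0.05 s, during which the arm holds its last target. There are 200 camera calls.

### The job

Pull every rice pod straight up out of its stack of nested cups and stand each one in a well of the open rice press; when all are in, swing the lid down until it is shut and has driven every pod fully home, and leave it shut for about two seconds. Then swing the lid fully up again and leave it open, and stand all the pods upright on the floor of the clear lunch box. Keep every pod upright and every cup stack standing throughout, and leave the other kitchen things where they are.

Things in the scene. Friction and masses are not known exactly. Their poses are not given: they have to be found in the camera images.
- pod0: One of up to four identical rice pods (only two or three are there in a run): a closed stainless drum, 60 mm diameter and 35 mm high (its lowest 5 mm only 52 mm across, to lead it in), with an upright plain wooden knob, 26 mm diameter and 37 mm high, on the middle of its top: 72 mm over all, 80 to 160 g. Origin: centre of the underside; z up along the knob. It starts upright, nested 25 mm deep in the cup stack of the same number.
- pod1: One of up to four identical rice pods (only two or three are there in a run): a closed stainless drum, 60 mm diameter and 35 mm high (its lowest 5 mm only 52 mm across, to lead it in), with an upright plain wooden knob, 26 mm diameter and 37 mm high, on the middle of its top: 72 mm over all, 80 to 160 g. Origin: centre of the underside; z up along the knob. It starts upright, nested 25 mm deep in the cup stack of the same number.
- pod2: One of up to four identical rice pods (only two or three are there in a run): a closed stainless drum, 60 mm diameter and 35 mm high (its lowest 5 mm only 52 mm across, to lead it in), with an upright plain wooden knob, 26 mm diameter and 37 mm high, on the middle of its top: 72 mm over all, 80 to 160 g. Origin: centre of the underside; z up along the knob. It starts upright, nested 25 mm deep in the cup stack of the same number.
- pod3: One of up to four identical rice pods (only two or three are there in a run): a closed stainless drum, 60 mm diameter and 35 mm high (its lowest 5 mm only 52 mm across, to lead it in), with an upright plain wooden knob, 26 mm diameter and 37 mm high, on the middle of its top: 72 mm over all, 80 to 160 g. Origin: centre of the underside; z up along the knob. It starts upright, nested 25 mm deep in the cup stack of the same number.
- cup0: One of four stacks of nested white stoneware cups, stuck together as one piece: eight-sided, about 85 mm across the rim, 45 mm high, 0.45 kg, standing loose on the tiles. The top cup is open, 67 mm wide inside, its inner floor 20 mm above the tiles; two sprung rubber lips at its +y and -y sides grip the pod nested in it with about 3 N of friction, so pull straight up. Some stacks hold no pod. Origin: centre of the underside; z up.
- cup1: One of four stacks of nested white stoneware cups, stuck together as one piece: eight-sided, about 85 mm across the rim, 45 mm high, 0.45 kg, standing loose on the tiles. The top cup is open, 67 mm wide inside, its inner floor 20 mm above the tiles; two sprung rubber lips at its +y and -y sides grip the pod nested in it with about 3 N of friction, so pull straight up. Some stacks hold no pod. Origin: centre of the underside; z up.
- cup2: One of four stacks of nested white stoneware cups, stuck together as one piece: eight-sided, about 85 mm across the rim, 45 mm high, 0.45 kg, standing loose on the tiles. The top cup is open, 67 mm wide inside, its inner floor 20 mm above the tiles; two sprung rubber lips at its +y and -y sides grip the pod nested in it with about 3 N of friction, so pull straight up. Some stacks hold no pod. Origin: centre of the underside; z up.
- cup3: One of four stacks of nested white stoneware cups, stuck together as one piece: eight-sided, about 85 mm across the rim, 45 mm high, 0.45 kg, standing loose on the tiles. The top cup is open, 67 mm wide inside, its inner floor 20 mm above the tiles; two sprung rubber lips at its +y and -y sides grip the pod nested in it with about 3 N of friction, so pull straight up. Some stacks hold no pod. Origin: centre of the underside; z up.
- press: The rice press, fixed to the surface: a white block with three square wells in a row along its y, and behind them (+x) a hinged aluminium lid. Well walls end 75 mm above the surface; outside of the well block 76 mm (x) by 216 mm (y), the base plate goes on to x = +128 mm. Origin: on the surface below the middle well; x points away from the robot to the hinge, z up.
- well0 (a point): Centre of well 0 (y = -70 mm in the press), at the height of its fully pressed floor, 40 mm above the surface. The well is 64 mm square inside. A sprung floor holds a pod 12 mm higher (underside 52 mm above the surface, so the drum stands 12 mm proud of the walls); about 4 N on each pod drives it down until the underside is at this point and the drum's top is flush with the walls. It rises again when the lid is opened.
- well1 (a point): Centre of well 1 (the middle in the press), at the height of its fully pressed floor, 40 mm above the surface. The well is 64 mm square inside. A sprung floor holds a pod 12 mm higher (underside 52 mm above the surface, so the drum stands 12 mm proud of the walls); about 4 N on each pod drives it down until the underside is at this point and the drum's top is flush with the walls. It rises again when the lid is opened.
- well2 (a point): Centre of well 2 (y = +70 mm in the press), at the height of its fully pressed floor, 40 mm above the surface. The well is 64 mm square inside. A sprung floor holds a pod 12 mm higher (underside 52 mm above the surface, so the drum stands 12 mm proud of the walls); about 4 N on each pod drives it down until the underside is at this point and the drum's top is flush with the walls. It rises again when the lid is opened.
- press_lid (a joint): Angle of the press lid: 0 = shut, level, pods beneath it driven home; grows as it swings up and away from the robot, 1.57 = standing upright, stop at 1.7. It starts open at 1.45 to 1.65. A stiff hinge (1.4 N m) keeps it where it is left, also shut against the springs; about 15 N down on the bar shuts it on three pods.
- press_hinge (a point): Middle of the lid's hinge axis, which runs along the press's y: 100 mm behind the press's origin (its +x) and 120 mm above the surface.
- press_bar (a point): Middle of the lid's handle: a round wooden bar, 14 mm diameter, along the press's y, 190 mm from the hinge axis, held only at its ends by two arms (124 mm clear between them; 63 mm clear between bar and lid plate), so that it can be pinched across from above at any lid angle. About 120 mm above the surface when shut, 310 mm when upright. The lid plate is 170 mm wide, 8 mm thick and reaches 120 mm from the hinge.
- lunch_box: Clear plastic open lunch box with white clip tabs, 250 mm (its x) by 140 mm (its y), 48 mm high, walls and floor 3 mm, 0.4 kg, loose. Origin: centre of the underside; z up.
- whisk: Stainless mini whisk lying down, 200 mm long, 24 mm thick. A bystander. Origin on the surface near its middle, x along it.
- spatula: Wooden spatula lying down, 220 mm long. A bystander. Origin under it, x along it.
- heart0: Heart-shaped silicone mould, about 65 mm across and 24 mm high. A bystander. Origin under its middle.
- heart1: Heart-shaped silicone mould, about 65 mm across and 24 mm high. A bystander. Origin under its middle.
- jar: Glass jar with a wooden cap, 64 mm diameter, 100 mm high. A bystander. Origin under its centre.
Mind the look-alikes: they are no part of the job. What is shaped like the cup2 but blue is not meant.

How it is judged:
By the outcome, as a careful person would: the job done as asked, in the order asked, and still so for the second after the job is handed in, with the robot touching nothing.
Of pod0, pod1, pod2, pod3 only 2 to 3 are there at a start; the rules pass over those that are not, and their reading is None.
At some moment in a run one of lunch_box, cup0, cup1, cup2, cup3 may be knocked a few centimetres aside while the robot is not near it.
It also fails if it takes over 210 s, if anything falls off the work surface, if the arm or the gripper's body presses on something with over 40 N, if the wrist force passes 120 N, or if a joint passes its speed limit or range.

## Working session

There is one attempt and no reset: what is moved stays moved. The work goes in short steps, Python scripts to look and compute and a tool call to move; the robot and the scene stay as the last step left them, time stands still between calls to the robot, and variables do not carry over. Pictures are saved under pics/ and viewed, about 12 in all and at most 16, crops included, and the job is handed in when it is done.

Besides the shell and the picture viewer there is one more tool, called after "Call:" as name(argument=value, ...), one argument or row to a line, values as JSON. servo_tool: Moves the arm, as the interface text tells. Its arguments: {"type":"object","properties":{"series":{"type":"array","items":{"type":"array","items":{"type":"array","items":{"type":"number"}}}}},"required":["series"]}

```bash
ls; mkdir -p pics
cat > h.py <<'E'
import numpy as np, cv2
from plant import r
def cam(n):
    m=r.camera_model(n); R=cv2.Rodrigues(np.array(m["rvec"],float))[0]
    return np.array(m["K"],float),R,np.array(m["tvec"],float).reshape(3)
def cloud(n,d):
    K,R,t=cam(n); v,u=np.mgrid[:480,:640]
    c=np.stack([(u-K[0,2])/K[0,0]*d,(v-K[1,2])/K[1,1]*d,d],-1)
    return (c-t)@R
def proj(n,P):
    K,R,t=cam(n); c=R@np.array(P,float)+t; return (K@c/c[2])[:2]
def ray(n,px,z):
    K,R,t=cam(n); o=-R.T@t; w=R.T@np.linalg.inv(K)@[px[0],px[1],1]
    return o+w*(z-o[2])/w[2]
E
python3 - <<'E'
from h import *
for n in("top","scene"):
    p,d=r.camera(n); cv2.imwrite(f"pics/{n}0.png",p[:,:,::-1]); np.save(f"{n}0.npy",d)
    K,R,t=cam(n); print(n,-R.T@t,R[2])
    for q in ("pod0","cup0","press","lunch_box","press_bar","press_hinge"):
        print(q,[(round(x["p"],2),np.round(x["point"]).tolist()) for x in r.spot_point(n,q)])
s=r.state(); print(s)
E
```

```text
pics
top [ 333.50949176   -1.36558006 1284.79407335] [ 0.16897795 -0.01473481 -0.98550968]
pod0 [(0.93, [160.0, 230.0]), (0.82, [207.0, 238.0]), (0.62, [156.0, 282.0])]
cup0 [(0.87, [205.0, 344.0]), (0.76, [210.0, 281.0]), (0.74, [165.0, 234.0]), (0.6, [155.0, 285.0]), (0.6, [204.0, 239.0])]
press [(0.97, [397.0, 243.0])]
lunch_box [(0.66, [301.0, 258.0])]
press_bar [(0.59, [420.0, 178.0]), (0.2, [184.0, 182.0])]
press_hinge [(0.66, [408.0, 197.0]), (0.37, [354.0, 160.0])]
scene [1240.23680352 -582.19239907 1406.04560128] [-0.45168025  0.34841844 -0.821334  ]
pod0 [(0.63, [450.0, 182.0]), (0.56, [422.0, 199.0]), (0.54, [420.0, 152.0])]
cup0 [(0.91, [418.0, 204.0]), (0.77, [418.0, 158.0]), (0.75, [390.0, 183.0]), (0.72, [453.0, 186.0]), (0.61, [357.0, 146.0])]
press [(0.57, [273.0, 291.0])]
lunch_box [(0.84, [342.0, 239.0])]
press_bar [(0.94, [286.0, 252.0])]
press_hinge [(0.8, [298.0, 301.0]), (0.66, [391.0, 178.0]), (0.41, [423.0, 201.0]), (0.31, [450.0, 180.0])]
{'time_s': 0.7, 'joints': array([-1.47320521e+00,  3.26138969e-01, -1.92588345e-01,  1.05199349e+00,
        2.03122492e-05,  1.43658612e+00]), 'dq': array([ 5.89948101e-04, -1.52095536e-06,  3.48878718e-04, -2.47735072e-04,
        8.86338652e-04,  1.14415123e-04]), 'joint_torque': array([ 3.96792229e-04, -4.43199635e+01,  2.62711287e+01,  8.55712588e-04,
       -1.42883073e-04,  8.32555305e-07]), 'position': array([ 126.36635897, -535.31698103,  250.31853561]), 'tcp_rot': array([-1.57071877e+00,  1.00241060e-05, -2.90979133e+00]), 'ft_force': array([-0.62638207, -1.59026612, -0.2777425 ]), 'torque': array([-0.00605731,  0.00943644,  0.00896124]), 'finger_gap': 85.10696349057204}
```

View pics/top0.png

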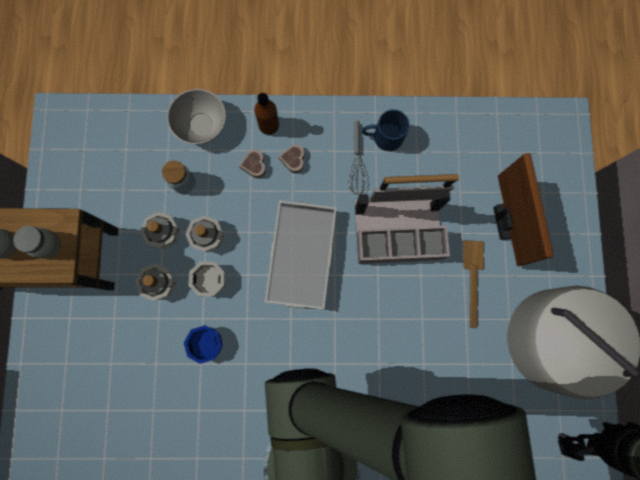

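View pics/scene0.png

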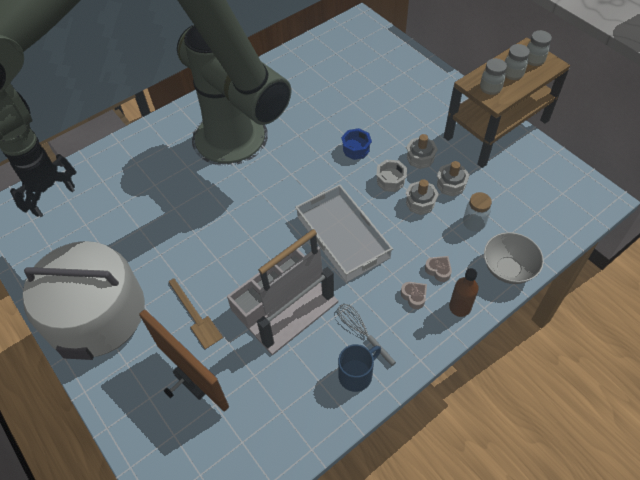

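Run:
```python
from h import *
d=np.load("top0.npy"); P=cloud("top",d); ok=d>0
# heights map sanity
print("table z", np.median(P[ok][:,2]))
for nm,(u,v) in dict(podA=(160,230),podB=(207,238),podC=(156,282),e1=(205,344),e2=(210,281),jar=(249,228),box=(301,258),press=(397,243)).items():
    w=P[v-22:v+23,u-22:u+23].reshape(-1,3); o=ok[v-22:v+23,u-22:u+23].ravel(); w=w[o]
    print(nm,np.round(np.median(w,0)), "ztop",np.round(np.percentile(w[:,2],[50,90,98])))
    k=w[w[:,2]>80]; 
    if len(k)>5: print("   knob",len(k),np.round((k.max(0)+k.min(0))/2,1),np.round(k.mean(0),1))
    k=w[(w[:,2]>35)&(w[:,2]<51)]
    if len(k)>5: print("   rim",len(k),np.round((k.max(0)+k.min(0))/2,1),np.round(k.max(0)-k.min(0)))
```

```text
table z -0.06513777090980846
podA [564. 379.  16.] ztop [16. 57. 92.]
   knob 104 [566.2 382.5  88.6] [565.8 381.8  90.8]
   rim 470 [566.6 383.7  43.3] [90. 90. 15.]
podB [546. 263.   9.] ztop [ 9. 57. 93.]
   knob 102 [556.9 270.4  89.5] [556.6 269.5  91.3]
   rim 470 [557.2 270.4  43.1] [89. 89. 16.]
podC [435. 382.  20.] ztop [20. 57. 92.]
   knob 109 [436.9 386.1  88.5] [436.5 385.2  90.8]
   rim 492 [436.2 386.3  43.3] [88. 92. 15.]
e1 [287. 262.  17.] ztop [17. 45. 48.]
   rim 465 [288.5 262.7  43.1] [89. 90. 16.]
e2 [441. 256.  14.] ztop [14. 45. 48.]
   rim 447 [444.3 260.4  43. ] [83. 86. 16.]
jar [580. 166.  -0.] ztop [-0.  3.  5.]
box [502.  31.   3.] ztop [3. 6. 8.]
press [ 534. -209.   51.] ztop [51. 74. 78.]
   knob 9 [ 528.8 -209.7   81. ] [ 531.3 -212.8   80.7]
   rim 404 [ 528.6 -209.    43.1] [ 76. 112.  16.]
```

Run:
```python
from h import *
d=np.load("top0.npy"); P=cloud("top",d); ok=d>0
ds=np.load("scene0.npy"); Ps=cloud("scene",ds)
A=np.vstack([P[ok],Ps[ds>0]])
def rect(lo,hi,zl,zh,A=A):
    m=(A[:,0]>lo[0])&(A[:,0]<hi[0])&(A[:,1]>lo[1])&(A[:,1]<hi[1])&(A[:,2]>zl)&(A[:,2]<zh)
    q=A[m]; print(len(q)); return q
T=P[ok]; S=Ps[ds>0]
for nm,B in(("top",T),("scene",S)):
    q=rect((470,-340),(580,-80),68,80,B); print(nm,"wells",cv2.minAreaRect(q[:,:2].astype(np.float32)))
    q=rect((350,-100),(700,130),40,53,B); print(nm,"box",cv2.minAreaRect(q[:,:2].astype(np.float32)))
    q=rect((540,-360),(760,-60),255,340,B); print(nm,"bar",cv2.minAreaRect(q[:,:2].astype(np.float32)),q[:,2].max(),q[:,2].mean())
    q=rect((540,-360),(760,-60),130,225,B); print(nm,"lid",[ (z,np.round(q[abs(q[:,2]-z)<8].mean(0))) for z in(140,180,215)])
print("max heights x rows 150..850/50, y cols 600..-700/-50")
for x in range(100,900,50):
    print(x,[int(max([0,*A[(abs(A[:,0]-x)<25)&(abs(A[:,1]-y)<25)][:,2]])) for y in range(600,-700,-50)])
for q in("well0","well1","well2"):
    print(q,[(round(x["p"],2),np.round(ray("top",x["point"],40)).tolist()) for x in r.spot_point("top",q)])
```

```text
791
top wells ((532.37109375, -221.00721740722656), (77.02217102050781, 216.96498107910156), 2.9733760356903076)
816
top box ((507.3349304199219, 29.296798706054688), (149.91127014160156, 259.95281982421875), 83.34793853759766)
602
top bar ((622.9711303710938, -215.3511505126953), (15.249091148376465, 147.6923370361328), 2.8631889820098877) 321.2152755722993 310.1356368332503
596
top lid [(140, array([ 624., -207.,  143.])), (180, array([ 621., -214.,  180.])), (215, array([ 620., -216.,  215.]))]
383
scene wells ((532.2373657226562, -221.66845703125), (80.37474822998047, 218.37474060058594), 4.6353912353515625)
733
scene box ((509.832763671875, 28.545974731445312), (153.05165100097656, 265.5762634277344), 81.95428466796875)
627
scene bar ((626.1392822265625, -216.991455078125), (17.219444274902344, 149.50289916992188), 2.4971137046813965) 325.5408331371001 305.3022019125387
1490
scene lid [(140, array([ 633., -217.,  140.])), (180, array([ 631., -220.,  180.])), (215, array([ 630., -222.,  215.]))]
max heights x rows 150..850/50, y cols 600..-700/-50
100 [10, 10, 9, 10, 11, 7, 10, 8
[... 1161 characters left out ...]
]
650 [8, 10, 10, 10, 7, 104, 74, 9, 8, 9, 51, 56, 53, 53, 135, 321, 321, 320, 325, 101, 7, 33, 206, 8, 10, 9]
700 [8, 9, 7, 9, 6, 108, 108, 9, 7, 28, 9, 9, 8, 8, 26, 23, 9, 8, 8, 7, 9, 198, 206, 8, 8, 9]
750 [8, 9, 8, 9, 8, 105, 105, 10, 30, 38, 31, 33, 18, 8, 28, 23, 9, 8, 8, 8, 9, 8, 10, 7, 7, 9]
800 [11, 9, 10, 10, 8, 65, 65, 65, 7, 30, 27, 32, 26, 8, 27, 94, 94, 95, 8, 9, 7, 8, 8, 8, 8, 7]
850 [9, 9, 11, 10, 57, 64, 17, 64, 67, 174, 174, 8, 8, 12, 48, 96, 98, 97, 9, 9, 9, 8, 7, 9, 8, 8]
well0 [(0.8, [543.0, -289.0, 40.0]), (0.64, [531.0, -224.0, 40.0])]
well1 [(0.8, [543.0, -289.0, 40.0]), (0.64, [531.0, -224.0, 40.0])]
well2 [(0.8, [543.0, -289.0, 40.0]), (0.64, [531.0, -224.0, 40.0])]
```

Call:
servo_tool(
  series=[
    [[0,-0.86,-0.42,-0.74,-0.443],[0,-0.86,-0.42,-0.74,-0.443],[0,-0.86,-0.42,-0.74,-0.443],[0,-0.86,-0.42,-0.74,-0.443],[0,-0.86,-0.42,-0.74,-0.443],[0,-0.86,-0.42,-0.74,-0.443],[0,-0.86,-0.42,-0.74,-0.443],[0,-0.86,-0.42,-0.74,-0.443]],
  ],
)

```text
time_s: 1.65
position: [206.5, -425.1, 300.8]
tcp_rot: [-1.571, -0.0, -1.703]
ft_force: [-0.2, 0.9, -0.2]
finger_gap: 42.4
```

Call:
servo_tool(
  series=[
    [[0,-0.98,0,0.71,-0.059],[0,-0.98,0,0.71,-0.059],[0,-0.98,0,0.71,-0.059],[0,-0.98,0,0.71,-0.059]],
  ],
)

```text
time_s: 2.05
position: [309.0, -316.2, 301.0]
tcp_rot: [-1.57, 0.001, -1.511]
ft_force: [-0.5, -1.8, -0.3]
finger_gap: 42.6
```

Call:
servo_tool(
  series=[
    [[0,-1,0,0.5,0],[0,-1,0,0.5,0],[0,-1,0,0.5,0],[0,-1,0,0.5,0]],
  ],
)

```text
time_s: 2.45
position: [362.4, -189.7, 301.4]
tcp_rot: [-1.569, 0.002, -1.505]
ft_force: [-0.9, 0.2, -0.8]
finger_gap: 42.4
```

Call:
servo_tool(
  series=[
    [[0,-1,0,0.4,0],[0,-1,0,0.4,0],[0,-1,0,0.4,0],[0,-1,0,0.4,0]],
  ],
)

```text
time_s: 2.85
position: [403.0, -65.1, 301.9]
tcp_rot: [-1.568, 0.002, -1.501]
ft_force: [-0.5, 0.2, -0.0]
finger_gap: 43.2
```

Call:
servo_tool(
  series=[
    [[0,-1,0,0.2,0],[0,-1,0,0.2,0],[0,-1,0,0.2,0],[0,-1,0,0.2,0]],
  ],
)

```text
time_s: 3.25
position: [419.1, 57.1, 302.2]
tcp_rot: [-1.568, 0.002, -1.498]
ft_force: [-0.1, -0.3, 0.5]
finger_gap: 42.8
```

Call:
servo_tool(
  series=[
    [[0,-1,0,0.2,0],[0,-1,0,0.2,0],[0,-1,0,0.2,0],[0,-1,0,0.2,0]],
  ],
)

```text
time_s: 3.65
position: [435.4, 178.8, 302.3]
tcp_rot: [-1.568, 0.001, -1.496]
ft_force: [-0.6, -0.6, 0.9]
finger_gap: 42.7
```

Call:
servo_tool(
  series=[
    [[0,-1,0,0.1,0],[0,-1,0,0.1,0],[0,-1,0,0.1,0],[0,-1,0,0.1,0]],
  ],
)

```text
time_s: 4.05
position: [439.5, 299.3, 302.0]
tcp_rot: [-1.567, 0.001, -1.495]
ft_force: [-0.2, 0.0, 0.3]
finger_gap: 42.8
```

Call:
servo_tool(
  series=[
    [[0,-0.721,1,0.031,0.007],[0,-0.721,1,0.031,0.007],[0,-0.721,1,0.031,0.007],[0,-0.721,1,0.031,0.007],[0,-0.721,1,0.031,0.007],[0,-0.721,1,0.031,0.007]],
  ],
)

```text
time_s: 4.65
position: [438.7, 384.4, 183.7]
tcp_rot: [-1.566, 0.001, -1.52]
ft_force: [0.2, -0.6, 0.4]
finger_gap: 42.8
```

```bash
cat >> h.py <<'E'
def go(x,y,z=None,yaw=None):
    s=r.state(); p=s["position"]; R=cv2.Rodrigues(np.zeros(3))[0]
    from scipy.spatial.transform import Rotation as Q
    R=Q.from_euler("xyz",s["tcp_rot"]).as_matrix()
    d=np.array([x,y,p[2] if z is None else z])-p
    tr=0 if yaw is None else -(yaw-s["tcp_rot"][2])/np.pi
    print("at",np.round(p,1),np.round(s["tcp_rot"],3),"shift/120",np.round(R.T@d/120,3),"turn",round(tr,4))
def knobs(n="top",excl=None,boxes=((560,380),(557,270),(437,386))):
    p,d=r.camera(n); P=cloud(n,d); 
    for b in boxes:
        q=P[(d>0)&(np.hypot(P[...,0]-b[0],P[...,1]-b[1])<35)&(P[...,2]>70)&(P[...,2]<98)]
        if len(q): print("knob",b,len(q),np.round((q.max(0)+q.min(0))/2,1),np.round(q.max(0)-q.min(0)))
    return p,d
E
python3 - <<'E'
from h import *
p,d=knobs(); cv2.imwrite("pics/t1.png",cv2.resize(p[150:350,90:340,::-1],None,fx=3,fy=3))
go(436.7,385.8,75,-1.52)
E
```

```text
knob (560, 380) 119 [566.  382.6  84.2] [25. 26. 27.]
knob (557, 270) 112 [557.1 270.   84.1] [25. 24. 27.]
knob (437, 386) 119 [436.3 386.5  84.9] [25. 26. 23.]
at [438.8 384.7 184.1] [-1.565  0.002 -1.52 ] shift/120 [-0.008  0.909 -0.023] turn 0.0001
```

View pics/t1.png

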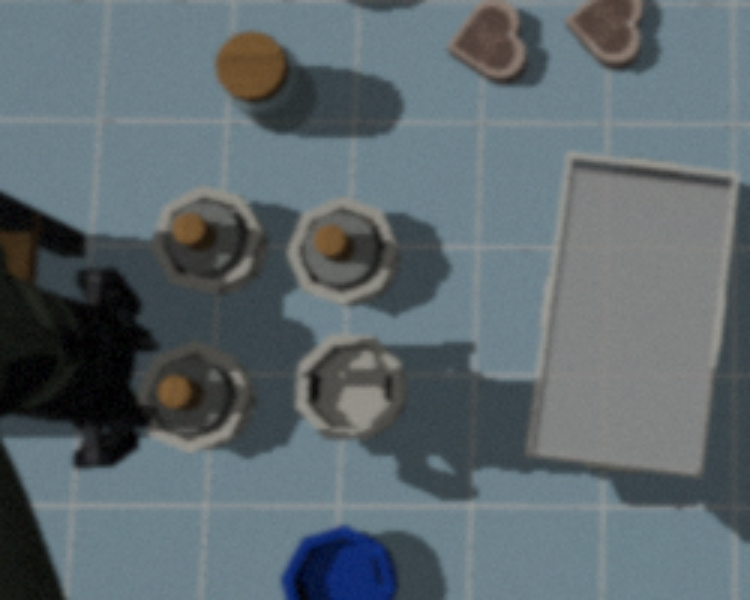

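Call:
servo_tool(
  series=[
    [[0,-0.008,0.4,-0.02,0],[0,-0.008,0.7,-0.02,0],[0,-0.008,0.9,-0.02,0],[0,-0.008,0.9,-0.02,0],[-1,-0.008,0.9,-0.02,0],[-1,-0.008,0.9,-0.02,0],[-1,-0.008,0.9,-0.02,0],[-1,-0.008,0.9,-0.02,0]],
  ],
)

```text
time_s: 5.5
position: [438.3, 386.4, 78.1]
tcp_rot: [-1.562, 0.003, -1.52]
ft_force: [-1.0, -1.7, 6.9]
finger_gap: 24.8
```

Call:
servo_tool(
  series=[
    [[-1,0,0,0,0],[-1,0,-0.08,0,0],[-1,0,-0.16,0,0],[-1,0,-0.24,0,0],[-1,0,-0.32,0,0],[-1,0,-0.4,0,0],[-1,0,-0.5,0,0],[-1,0,-0.5,0,0]],
  ],
)

```text
time_s: 6.3
position: [438.8, 387.0, 140.3]
tcp_rot: [-1.559, 0.005, -1.52]
ft_force: [-0.2, 0.3, -1.8]
finger_gap: 24.9
```

Call:
servo_tool(
  series=[
    [[-1,0,-0.3,0,0],[-1,0,-0.62,0,0],[-1,0,-0.62,0,0],[-1,0,-0.62,0,0]],
  ],
)

```text
time_s: 6.7
position: [438.4, 386.8, 215.5]
tcp_rot: [-1.557, 0.006, -1.52]
ft_force: [0.3, 0.4, -1.0]
finger_gap: 24.6
```

Run:
```python
from h import *
p,d=knobs(); cv2.imwrite("pics/t2.png",cv2.resize(p[150:350,90:340,::-1],None,fx=3,fy=3))
s=r.state(); print(s["finger_gap"],s["ft_force"])
go(436.7,120,210,-1.52)
```

```text
knob (560, 380) 118 [565.7 382.4  83.1] [25. 25. 26.]
knob (557, 270) 113 [557.5 270.2  83.5] [25. 26. 26.]
24.493762348705157 [ 0.41452592 -1.08415159 -1.41322731]
at [437.6 386.3 214.1] [-1.559  0.004 -1.52 ] shift/120 [ 2.216  0.023 -0.121] turn 0.0001
```

Call:
servo_tool(
  series=[
    [[-1,0.95,0,0.086,0],[-1,0.95,0,0.086,0],[-1,0.95,0,0.086,0],[-1,0.95,0,0.086,0]],
  ],
)

```text
time_s: 7.15
position: [453.0, 270.8, 212.3]
tcp_rot: [-1.562, 0.003, -1.523]
ft_force: [-0.5, 0.7, -0.0]
finger_gap: 24.8
```

Call:
servo_tool(
  series=[
    [[-1,0.95,0,0.086,0],[-1,0.95,0,0.086,0],[-1,0.95,0,0.086,0],[-1,0.95,0,0.086,0]],
  ],
)

```text
time_s: 7.55
position: [468.8, 156.4, 211.2]
tcp_rot: [-1.564, 0.004, -1.526]
ft_force: [0.5, 1.3, -0.8]
finger_gap: 24.5
```

Call:
servo_tool(
  series=[
    [[-1,0.95,0,0.086,0],[-1,0.95,0,0.086,0],[-1,0.95,0,0.086,0],[-1,0.95,0,0.086,0]],
  ],
)

```text
time_s: 7.95
position: [484.8, 42.7, 210.4]
tcp_rot: [-1.564, 0.004, -1.528]
ft_force: [0.1, -0.0, -1.0]
finger_gap: 24.6
```

Call:
servo_tool(
  series=[
    [[-1,0.95,0,0.086,0],[-1,0.95,0,0.086,0],[-1,0.95,0,0.086,0],[-1,0.95,0,0.086,0]],
  ],
)

```text
time_s: 8.35
position: [500.8, -70.7, 209.6]
tcp_rot: [-1.564, 0.005, -1.529]
ft_force: [0.0, 1.3, -1.8]
finger_gap: 24.8
```

Call:
servo_tool(
  series=[
    [[-1,0.95,0,0.086,0],[-1,0.95,0,0.086,0],[-1,0.95,0,0.086,0],[-1,0.95,0,0.086,0]],
  ],
)

```text
time_s: 8.75
position: [516.6, -183.7, 208.6]
tcp_rot: [-1.564, 0.006, -1.53]
ft_force: [-1.2, 1.1, -0.1]
finger_gap: 24.5
```

Run:
```python
from h import *
p,d=r.camera("top"); cv2.imwrite("pics/t3.png",cv2.resize(p[140:300,300:500,::-1],None,fx=4,fy=3.75))
P=cloud("top",d); np.save("t3.npy",P); 
q=P[(d>0)&(P[...,0]>470)&(P[...,0]<580)&(P[...,1]>-345)&(P[...,1]<-80)]
# well floors and wall tops
for nm,zl,zh in(("floor",42,58),("wall",70,80)):
    w=q[(q[:,2]>zl)&(q[:,2]<zh)]; print(nm,len(w),cv2.minAreaRect(w[:,:2].astype(np.float32)))
for y in(-291,-221,-151):
    w=q[(q[:,2]>46)&(q[:,2]<56)&(abs(q[:,1]-y)<32)]; print(y,len(w),np.round((w.max(0)+w.min(0))/2,1),np.round(w.max(0)-w.min(0),1),np.round(np.median(w,0),1))
go(535.9,-291.2,214,-1.52)
```

```text
floor 474 ((525.8766479492188, -144.2650909423828), (67.7109146118164, 74.95128631591797), 88.79308319091797)
wall 190 ((528.71630859375, -148.7686309814453), (77.13385772705078, 72.04652404785156), 2.769589424133301)Traceback (most recent call last):
  File "<stdin>", line 9, in <module>
    return umr_maximum(a, axis, None, out, keepdims, initial, where)
ValueError: zero-size array to reduction operation maximum which has no identity
```

View pics/t3.png

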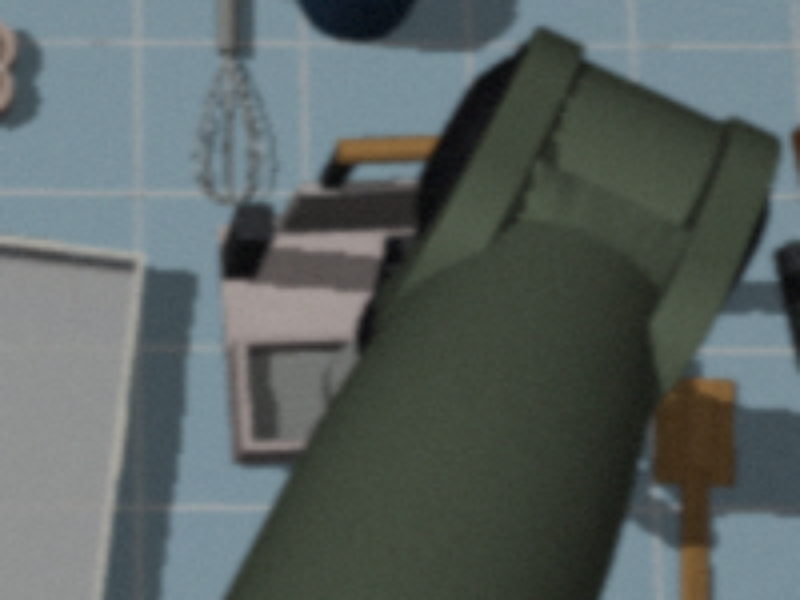

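Run:
```python
from h import *
d=np.load("top0.npy"); P=cloud("top",d); 
q=P[(d>0)&(P[...,0]>470)&(P[...,0]<580)&(P[...,1]>-345)&(P[...,1]<-80)]
# template: wall top raster in press frame; fit pose by matching wall points to wall region
w=q[(q[:,2]>71)&(q[:,2]<80),:2]; f=q[(q[:,2]>40)&(q[:,2]<58),:2]
from scipy.optimize import minimize
def loc(p,X): c,s=np.cos(p[2]),np.sin(p[2]); e=X-p[:2]; return np.c_[e[:,0]*c+e[:,1]*s,-e[:,0]*s+e[:,1]*c]
def wellin(L): # signed dist inside nearest well (pos inside)
    y=L[:,1]-70*np.clip(np.round(L[:,1]/70),-1,1); return np.minimum(32-abs(L[:,0]),32-abs(y))
def cost(p):
    a=loc(p,w); b=loc(p,f)
    out=np.maximum(abs(a[:,0])-38,0)+np.maximum(abs(a[:,1])-108,0)
    return np.minimum(np.maximum(wellin(a),0),6).sum()+np.minimum(out,6).sum()+np.minimum(np.maximum(-wellin(b),0),6).sum()
best=min((minimize(cost,[532.3+i,-221+j,0.05],method="Nelder-Mead") for i in(-3,0,3) for j in(-3,0,3)),key=lambda o:o.fun)
print(len(w),len(f),best.x,best.fun)
p=best.x
for y in(-70,0,70): print(y,p[:2]+y*np.array([-np.sin(p[2]),np.cos(p[2])]))
pic,d=r.camera("scene"); cv2.imwrite("pics/s3.png",cv2.resize(pic[180:360,180:380,::-1],None,fx=4,fy=3.33))
go(535.9,-291.2,214,-1.52)
```

```text
709 1876 [ 5.32221712e+02 -2.21205094e+02  4.75905052e-02] 648.4853515067268
-70 [ 535.55178977 -291.12583871]
0 [ 532.22171176 -221.20509372]
70 [ 528.89163376 -151.28434873]
at [ 515.7 -181.7  208.5] [-1.565  0.007 -1.527] shift/120 [ 0.918 -0.051  0.129] turn -0.0023
```

Call:
servo_tool(
  series=[
    [[-1,0.918,0,0.131,-0.002],[-1,0.918,0,0.131,-0.002],[-1,0.918,0,0.131,-0.002],[-1,0.918,0,0.131,-0.002],[-1,0.918,0.3,0.131,-0.002],[-1,0.918,0.35,0.131,-0.002],[-1,0.918,0.35,0.131,-0.002],[-1,0.918,0.35,0.131,-0.002]],
  ],
)

```text
time_s: 9.65
position: [536.8, -289.6, 166.9]
tcp_rot: [-1.564, 0.007, -1.519]
ft_force: [0.8, -0.7, -1.0]
finger_gap: 24.7
```

Run:
```python
from h import *
go(536.2,-291,112,-1.523)
pic,d=r.camera("scene"); cv2.imwrite("pics/s4.png",cv2.resize(pic[200:350,200:360,::-1],None,fx=5,fy=4))
P=cloud("scene",d); q=P[(d>0)&(np.hypot(P[...,0]-536,P[...,1]+291)<50)&(P[...,2]>85)&(P[...,2]<200)]
for z in range(90,200,10):
    k=q[abs(q[:,2]-z)<5]; 
    if len(k): print(z,len(k),np.round(k.min(0)),np.round(k.max(0)))
```

```text
at [ 536.8 -289.6  166.9] [-1.564  0.007 -1.519] shift/120 [ 0.015  0.457 -0.009] turn 0.0012
110 10 [ 538. -318.  111.] [ 566. -275.  115.]
120 48 [ 530. -318.  115.] [ 571. -270.  125.]
130 56 [ 535. -319.  125.] [ 569. -263.  135.]
140 172 [ 514. -318.  135.] [ 572. -266.  145.]
150 63 [ 514. -317.  145.] [ 568. -266.  155.]
160 31 [ 522. -302.  156.] [ 565. -283.  165.]
170 21 [ 524. -303.  166.] [ 567. -295.  175.]
180 17 [ 522. -303.  175.] [ 561. -299.  184.]
190 17 [ 514. -304.  186.] [ 564. -288.  194.]
```

View pics/s4.png

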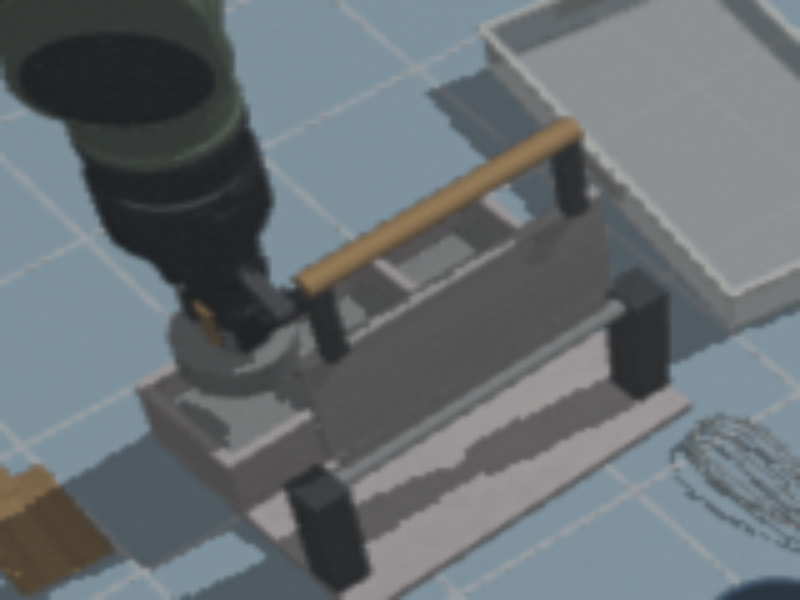

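Call:
servo_tool(
  series=[
    [[-1,0.013,0.15,-0.009,0.001],[-1,0.013,0.25,-0.009,0.001],[-1,0.013,0.3,-0.009,0.001],[-1,0.013,0.34,-0.009,0.001],[-1,0.013,0.34,-0.009,0.001],[-1,0.013,0.34,-0.009,0.001]],
  ],
)

```text
time_s: 10.3
position: [536.6, -291.6, 126.8]
tcp_rot: [-1.563, 0.006, -1.523]
ft_force: [-0.6, -0.5, -1.7]
finger_gap: 24.5
```

Call:
servo_tool(
  series=[
    [[-1,0,0.03,0,0],[-1,0,0.06,0,0],[-1,0,0.09,0,0],[-1,0,0.11,0,0],[-1,0,0.11,0,0]],
  ],
)

```text
time_s: 10.8
position: [536.4, -291.3, 113.0]
tcp_rot: [-1.564, 0.007, -1.523]
ft_force: [0.8, -0.1, -0.9]
finger_gap: 24.4
```

Call:
servo_tool(
  series=[
    [[-1,0,0.02,0,0],[-1,0,0.02,0,0],[0,0,0.02,0,0],[0,0,0.02,0,0],[0,0,0.02,0,0],[0,0,-0.2,0,0],[0,0,-0.6,0,0],[0,0,-0.7,0,0]],
  ],
)

```text
time_s: 11.6
position: [538.0, -293.4, 202.2]
tcp_rot: [-1.558, 0.002, -1.523]
ft_force: [1.0, -0.4, 0.7]
finger_gap: 42.6
```

Call:
servo_tool(
  series=[
    [[0,-0.98,0,0.1,0],[0,-0.98,0,0.1,0],[0,-0.98,0,0.1,0],[0,-0.98,0,0.1,0]],
  ],
)

```text
time_s: 12.0
position: [544.4, -173.1, 202.8]
tcp_rot: [-1.558, 0.002, -1.519]
ft_force: [-0.2, 0.4, 0.0]
finger_gap: 43.3
```

Call:
servo_tool(
  series=[
    [[0,-0.98,0,0.1,0],[0,-0.98,0,0.1,0],[0,-0.98,0,0.1,0],[0,-0.98,0,0.1,0]],
  ],
)

```text
time_s: 12.4
position: [550.6, -53.7, 203.1]
tcp_rot: [-1.558, 0.002, -1.516]
ft_force: [0.7, -1.3, -0.2]
finger_gap: 42.6
```

Call:
servo_tool(
  series=[
    [[0,-0.98,0,0.1,0],[0,-0.98,0,0.1,0],[0,-0.98,0,0.1,0],[0,-0.98,0,0.1,0]],
  ],
)

```text
time_s: 12.8
position: [556.8, 65.0, 203.3]
tcp_rot: [-1.558, 0.002, -1.514]
ft_force: [0.1, -0.1, -0.8]
finger_gap: 42.7
```

Call:
servo_tool(
  series=[
    [[0,-0.98,0,0.1,0],[0,-0.98,0,0.1,0],[0,-0.98,0,0.1,0],[0,-0.98,0,0.1,0]],
  ],
)

```text
time_s: 13.2
position: [563.2, 183.2, 203.4]
tcp_rot: [-1.557, 0.001, -1.513]
ft_force: [-0.6, -0.7, 0.4]
finger_gap: 42.5
```

Run:
```python
from h import *
p,d=knobs(); cv2.imwrite("pics/t5.png",p[:,:,::-1])
P=cloud("top",d); q=P[(d>0)&(np.hypot(P[...,0]-536,P[...,1]+291)<40)&(P[...,2]>70)]
for zl,zh in((80,95),(112,135)):
    k=q[(q[:,2]>zl)&(q[:,2]<zh)]; print(zl,len(k),np.round((k.max(0)+k.min(0))/2,1),np.round(k.max(0)-k.min(0)),np.median(k[:,2]))
go(557.3,270,190,-1.52)
```

```text
80 351 [ 539.6 -289.    87.4] [65. 59. 15.] 86.86522128500893
112 105 [ 535.1 -289.1  120.6] [24. 25. 17.] 123.3263825597039
at [563.  181.9 203.3] [-1.557  0.    -1.514] shift/120 [-0.736  0.111 -0.007] turn 0.0018
```

Call:
servo_tool(
  series=[
    [[0,-0.738,0.2,-0.005,0.002],[0,-0.738,0.3,-0.005,0.002],[0,-0.738,0.4,-0.005,0.002],[0,-0.738,0.4,-0.005,0.002],[0,-0.738,0.4,-0.005,0.002],[0,-0.738,0.4,-0.005,0.002]],
  ],
)

```text
time_s: 13.85
position: [559.2, 268.5, 156.3]
tcp_rot: [-1.556, 0.0, -1.523]
ft_force: [0.3, -0.7, 0.3]
finger_gap: 42.5
```

Run:
```python
from h import *
go(557.8,270.3,77.5,-1.52)
```

```text
at [559.2 268.5 156.3] [-1.556  0.    -1.523] shift/120 [-0.016  0.657 -0.021] turn -0.0011
```

Call:
servo_tool(
  series=[
    [[0,-0.016,0.25,-0.025,0],[0,-0.016,0.5,-0.025,0],[0,-0.016,0.65,-0.025,0],[0,-0.016,0.65,-0.025,0],[-1,-0.016,0.65,-0.025,0],[-1,-0.016,0.65,-0.025,0],[-1,-0.016,0.65,-0.025,0],[-1,-0.016,0.65,-0.025,0]],
  ],
)

```text
time_s: 14.65
position: [558.3, 270.3, 80.0]
tcp_rot: [-1.553, 0.0, -1.524]
ft_force: [-0.7, -2.6, 6.4]
finger_gap: 24.7
```

Call:
servo_tool(
  series=[
    [[-1,0,0,0,0],[-1,0,-0.08,0,0],[-1,0,-0.16,0,0],[-1,0,-0.24,0,0],[-1,0,-0.32,0,0],[-1,0,-0.4,0,0],[-1,0,-0.5,0,0],[-1,0,-0.5,0,0]],
  ],
)

```text
time_s: 15.45
position: [558.6, 270.7, 142.4]
tcp_rot: [-1.55, 0.001, -1.523]
ft_force: [0.5, 0.2, -1.1]
finger_gap: 24.4
```

Call:
servo_tool(
  series=[
    [[-1,0,-0.3,0,0],[-1,0,-0.62,0,0],[-1,0,-0.62,0,0],[-1,0,-0.62,0,0]],
  ],
)

```text
time_s: 15.85
position: [557.5, 270.7, 217.6]
tcp_rot: [-1.548, 0.002, -1.524]
ft_force: [0.2, -0.3, -1.7]
finger_gap: 24.3
```

Run:
```python
from h import *
knobs(); go(557.8,-221,214,-1.52)
```

```text
at [556.6 270.4 216.1] [-1.551e+00  1.000e-03 -1.524e+00] shift/120 [ 4.091  0.01  -0.184] turn -0.0011
```

Call:
servo_tool(
  series=[
    [[-1,0.97,0,-0.1,0],[-1,0.97,0,-0.1,0],[-1,0.97,0,-0.1,0],[-1,0.97,0,-0.1,0]],
  ],
)

```text
time_s: 16.3
position: [549.0, 151.1, 214.2]
tcp_rot: [-1.554, 0.001, -1.527]
ft_force: [-0.5, 0.3, -1.0]
finger_gap: 24.5
```

Call:
servo_tool(
  series=[
    [[-1,0.97,0,-0.1,0],[-1,0.97,0,-0.1,0],[-1,0.97,0,-0.1,0],[-1,0.97,0,-0.1,0]],
  ],
)

```text
time_s: 16.7
position: [541.8, 32.9, 212.9]
tcp_rot: [-1.556, 0.001, -1.53]
ft_force: [-0.4, -0.0, -1.7]
finger_gap: 24.5
```

Call:
servo_tool(
  series=[
    [[-1,0.97,0,-0.1,0],[-1,0.97,0,-0.1,0],[-1,0.97,0,-0.1,0],[-1,0.97,0,-0.1,0]],
  ],
)

```text
time_s: 17.1
position: [534.8, -84.6, 211.9]
tcp_rot: [-1.556, 0.001, -1.533]
ft_force: [0.1, 0.3, -1.0]
finger_gap: 24.1
```

Call:
servo_tool(
  series=[
    [[-1,0.97,0,-0.1,0],[-1,0.97,0,-0.1,0],[-1,0.97,0,-0.1,0],[-1,0.97,0,-0.1,0],[-1,0.97,0,-0.1,0]],
  ],
)

```text
time_s: 17.6
position: [527.5, -199.5, 211.1]
tcp_rot: [-1.557, 0.003, -1.531]
ft_force: [0.2, 0.0, -1.8]
finger_gap: 24.2
```

Run:
```python
from h import *
knobs(); go(533,-220.7,174,-1.522)
```

```text
knob (560, 380) 120 [566.2 382.1  85. ] [25. 26. 24.]
at [ 527.5 -199.2  211.2] [-1.557  0.003 -1.53 ] shift/120 [0.182 0.31  0.034] turn -0.0027
```

Call:
servo_tool(
  series=[
    [[-1,0.18,0,0.034,-0.003],[-1,0.18,0.15,0.034,-0.003],[-1,0.18,0.32,0.034,-0.003],[-1,0.18,0.32,0.034,-0.003],[-1,0.18,0.32,0.034,-0.003]],
  ],
)

```text
time_s: 18.15
position: [533.0, -218.7, 172.8]
tcp_rot: [-1.558, 0.004, -1.519]
ft_force: [0.0, 0.3, -1.7]
finger_gap: 24.3
```

Run:
```python
from h import *
go(533,-220.7,130,-1.522)
```

```text
at [ 533.  -218.7  172.8] [-1.558  0.004 -1.519] shift/120 [ 0.018  0.357 -0.006] turn 0.001
```

Call:
servo_tool(
  series=[
    [[-1,0.016,0.15,-0.003,0],[-1,0.016,0.25,-0.003,0],[-1,0.016,0.32,-0.003,0],[-1,0.016,0.36,-0.003,0],[-1,0.016,0.36,-0.003,0],[-1,0.016,0.36,-0.003,0]],
  ],
)

```text
time_s: 18.75
position: [533.5, -220.6, 130.0]
tcp_rot: [-1.557, 0.004, -1.519]
ft_force: [-0.7, 0.2, -2.7]
finger_gap: 24.3
```

Call:
servo_tool(
  series=[
    [[-1,0,0.03,0,0],[-1,0,0.06,0,0],[-1,0,0.09,0,0],[-1,0,0.12,0,0],[-1,0,0.12,0,0]],
  ],
)

```text
time_s: 19.25
position: [533.3, -220.3, 114.8]
tcp_rot: [-1.558, 0.005, -1.519]
ft_force: [-0.6, 1.3, -1.2]
finger_gap: 24.7
```

Call:
servo_tool(
  series=[
    [[-1,0,0.02,0,0],[-1,0,0.02,0,0],[0,0,0.02,0,0],[0,0,0.02,0,0],[0,0,0.02,0,0],[0,0,-0.2,0,0],[0,0,-0.6,0,0],[0,0,-0.7,0,0]],
  ],
)

```text
time_s: 20.05
position: [534.5, -222.0, 203.8]
tcp_rot: [-1.552, 0.001, -1.519]
ft_force: [1.1, -0.4, 1.1]
finger_gap: 42.9
```

Call:
servo_tool(
  series=[
    [[0,-0.98,0,0.1,0],[0,-0.98,0,0.1,0],[0,-0.98,0,0.1,0],[0,-0.98,0,0.1,0]],
  ],
)

```text
time_s: 20.45
position: [540.4, -101.4, 204.3]
tcp_rot: [-1.552, 0.001, -1.515]
ft_force: [1.1, -0.6, 0.5]
finger_gap: 42.8
```

Call:
servo_tool(
  series=[
    [[0,-0.98,0,0.1,0],[0,-0.98,0,0.1,0],[0,-0.98,0,0.1,0],[0,-0.98,0,0.1,0]],
  ],
)

```text
time_s: 20.85
position: [545.9, 18.2, 204.5]
tcp_rot: [-1.552, 0.001, -1.512]
ft_force: [0.3, -0.2, 0.7]
finger_gap: 43.0
```

Call:
servo_tool(
  series=[
    [[0,-0.98,0,0.1,0],[0,-0.98,0,0.1,0],[0,-0.98,0,0.1,0],[0,-0.98,0,0.1,0]],
  ],
)

```text
time_s: 21.25
position: [551.5, 137.1, 204.6]
tcp_rot: [-1.551, 0.001, -1.51]
ft_force: [-0.2, -0.3, -0.4]
finger_gap: 42.3
```

Call:
servo_tool(
  series=[
    [[0,-0.98,0,0.1,0],[0,-0.98,0,0.1,0],[0,-0.98,0,0.1,0],[0,-0.98,0,0.1,0]],
  ],
)

```text
time_s: 21.65
position: [556.9, 255.6, 204.6]
tcp_rot: [-1.551, 0.0, -1.508]
ft_force: [-0.4, -0.8, -0.2]
finger_gap: 42.6
```

Run:
```python
from h import *
p,d=knobs(); cv2.imwrite("pics/t6.png",p[:,:,::-1])
P=cloud("top",d)
for w in((536,-291),(533,-221)):
  q=P[(d>0)&(np.hypot(P[...,0]-w[0],P[...,1]-w[1])<40)&(P[...,2]>70)]
  for zl,zh in((80,95),(112,135)):
    k=q[(q[:,2]>zl)&(q[:,2]<zh)]; print(w,zl,len(k),np.round((k.max(0)+k.min(0))/2,1),np.round(k.max(0)-k.min(0)),np.median(k[:,2]))
go(566.6,382.5,150,-1.52)
```

```text
(536, -291) 80 361 [ 538.3 -289.2   87.5] [62. 59. 15.] 87.04292893134863
(536, -291) 112 106 [ 535.1 -289.5  121. ] [25. 24. 16.] 123.69923077522216
(533, -221) 80 368 [ 529.8 -225.3   86.8] [63. 71. 14.] 87.01053323588455
(533, -221) 112 104 [ 532.4 -218.9  120.9] [24. 25. 17.] 123.79617759939954
at [556.7 254.1 204.5] [-1.552e+00 -1.000e-03 -1.510e+00] shift/120 [-1.063  0.456  0.139] turn 0.0033
```

Call:
servo_tool(
  series=[
    [[0,-1,0,0.139,0.003],[0,-1,0,0.139,0.003],[0,-1,0.2,0.139,0.003],[0,-1,0.4,0.139,0.003],[0,-1,0.4,0.139,0.003],[0,-1,0.4,0.139,0.003]],
  ],
)

```text
time_s: 22.3
position: [567.5, 372.5, 156.6]
tcp_rot: [-1.553, -0.002, -1.522]
ft_force: [0.9, -0.2, 0.4]
finger_gap: 42.9
```

Run:
```python
from h import *
go(566.8,382.8,77.5,-1.52)
```

```text
at [567.5 372.5 156.6] [-1.553 -0.002 -1.522] shift/120 [-0.087  0.659 -0.013] turn -0.0005
```

Call:
servo_tool(
  series=[
    [[0,-0.087,0.1,-0.015,0],[0,-0.087,0.4,-0.015,0],[0,-0.087,0.66,-0.015,0],[0,-0.087,0.66,-0.015,0],[-1,-0.087,0.66,-0.015,0],[-1,-0.087,0.66,-0.015,0],[-1,-0.087,0.66,-0.015,0],[-1,-0.087,0.66,-0.015,0]],
  ],
)

```text
time_s: 23.1
position: [567.2, 383.1, 78.8]
tcp_rot: [-1.551, -0.001, -1.522]
ft_force: [-0.5, -0.4, 3.7]
finger_gap: 24.5
```

Call:
servo_tool(
  series=[
    [[-1,0,0,0,0],[-1,0,-0.08,0,0],[-1,0,-0.16,0,0],[-1,0,-0.24,0,0],[-1,0,-0.32,0,0],[-1,0,-0.4,0,0],[-1,0,-0.5,0,0],[-1,0,-0.5,0,0]],
  ],
)

```text
time_s: 23.9
position: [567.2, 383.8, 141.5]
tcp_rot: [-1.548, 0.001, -1.522]
ft_force: [0.1, -0.4, -1.2]
finger_gap: 24.8
```

Call:
servo_tool(
  series=[
    [[-1,0,-0.3,0,0],[-1,0,-0.62,0,0],[-1,0,-0.62,0,0],[-1,0,-0.62,0,0]],
  ],
)

```text
time_s: 24.3
position: [566.0, 384.0, 216.9]
tcp_rot: [-1.546, 0.002, -1.522]
ft_force: [-0.0, -0.3, -2.0]
finger_gap: 24.6
```

Call:
servo_tool(
  series=[
    [[-1,0.98,0,-0.12,0],[-1,0.98,0,-0.12,0],[-1,0.98,0,-0.12,0],[-1,0.98,0,-0.12,0]],
  ],
)

```text
time_s: 24.7
position: [556.5, 263.1, 215.0]
tcp_rot: [-1.549, 0.0, -1.525]
ft_force: [-0.3, 0.1, -1.2]
finger_gap: 24.7
```

Call:
servo_tool(
  series=[
    [[-1,0.98,0,-0.12,0],[-1,0.98,0,-0.12,0],[-1,0.98,0,-0.12,0],[-1,0.98,0,-0.12,0]],
  ],
)

```text
time_s: 25.1
position: [547.2, 143.3, 213.8]
tcp_rot: [-1.55, 0.0, -1.528]
ft_force: [0.5, 0.3, -1.4]
finger_gap: 24.0
```

Call:
servo_tool(
  series=[
    [[-1,0.98,0,-0.12,0],[-1,0.98,0,-0.12,0],[-1,0.98,0,-0.12,0],[-1,0.98,0,-0.12,0]],
  ],
)

```text
time_s: 25.5
position: [538.2, 24.3, 212.9]
tcp_rot: [-1.551, 0.001, -1.531]
ft_force: [-0.6, 0.9, -0.3]
finger_gap: 24.7
```

Call:
servo_tool(
  series=[
    [[-1,0.98,0,-0.12,0],[-1,0.98,0,-0.12,0],[-1,0.98,0,-0.12,0],[-1,0.98,0,-0.12,0],[-1,0.98,0,-0.12,0]],
  ],
)

```text
time_s: 26.0
position: [529.0, -92.2, 212.1]
tcp_rot: [-1.551, 0.002, -1.53]
ft_force: [0.2, 1.2, -1.1]
finger_gap: 24.1
```

Run:
```python
from h import *
go(529.6,-150.6,174,-1.522)
```

```text
at [529.  -92.2 212.1] [-1.551  0.002 -1.53 ] shift/120 [ 0.487  0.316 -0.022] turn -0.0024
```

Call:
servo_tool(
  series=[
    [[-1,0.49,0,-0.02,-0.002],[-1,0.49,0.1,-0.02,-0.002],[-1,0.49,0.32,-0.02,-0.002],[-1,0.49,0.32,-0.02,-0.002],[-1,0.49,0.32,-0.02,-0.002],[-1,0.49,0.32,-0.02,-0.002]],
  ],
)

```text
time_s: 26.6
position: [530.6, -150.0, 174.5]
tcp_rot: [-1.55, 0.002, -1.521]
ft_force: [-0.5, -0.5, -0.6]
finger_gap: 24.5
```

Run:
```python
from h import *
go(529.6,-150.6,128,-1.522)
```

```text
at [ 530.6 -150.   174.5] [-1.55   0.002 -1.521] shift/120 [ 0.006  0.387 -0.017] turn 0.0002
```

Call:
servo_tool(
  series=[
    [[-1,0,0.15,-0.01,0],[-1,0,0.25,-0.01,0],[-1,0,0.32,-0.01,0],[-1,0,0.37,-0.01,0],[-1,0,0.37,-0.01,0],[-1,0,0.37,-0.01,0]],
  ],
)

```text
time_s: 27.2
position: [530.5, -150.0, 130.3]
tcp_rot: [-1.55, 0.002, -1.522]
ft_force: [0.2, 0.4, -0.6]
finger_gap: 24.6
```

Call:
servo_tool(
  series=[
    [[-1,0,0.03,0,0],[-1,0,0.06,0,0],[-1,0,0.09,0,0],[-1,0,0.13,0,0],[-1,0,0.13,0,0]],
  ],
)

```text
time_s: 27.7
position: [532.5, -152.7, 124.3]
tcp_rot: [-1.543, -0.007, -1.522]
ft_force: [-25.2, 2.2, 67.3]
finger_gap: 24.6
```

Call:
servo_tool(
  series=[
    [[-1,0.02,-0.1,-0.015,0],[-1,0.02,-0.2,-0.015,0],[-1,0.02,-0.25,-0.015,0],[-1,0.02,-0.25,-0.015,0]],
  ],
)

```text
time_s: 28.1
position: [530.3, -155.1, 154.4]
tcp_rot: [-1.543, -0.007, -1.522]
ft_force: [0.4, 0.2, -1.7]
finger_gap: 24.7
```

Run:
```python
from h import *
go(530,-150.4,128,-1.522)
s=r.state(); print(s["ft_force"],s["torque"])
pic,d=r.camera("scene"); cv2.imwrite("pics/s7.png",cv2.resize(pic[200:350,200:360,::-1],None,fx=5,fy=4))
P=cloud("scene",d); q=P[(d>0)&(np.hypot(P[...,0]-530,P[...,1]+150)<50)&(P[...,2]>70)&(P[...,2]<160)]
for z in range(80,160,8):
    k=q[abs(q[:,2]-z)<4]; 
    if len(k): print(z,len(k),np.round(k.min(0)),np.round(k.max(0)))
```

```text
at [ 530.3 -155.1  154.4] [-1.543 -0.007 -1.522] shift/120 [-0.04   0.22  -0.007] turn -0.0001
[ 0.40624098  0.17570407 -1.67603238] [0.03049136 0.07584215 0.01281912]
80 12 [ 511. -199.   77.] [ 539. -184.   84.]
88 19 [ 520. -199.   84.] [ 540. -190.   91.]
96 1 [ 533. -200.   92.] [ 533. -200.   92.]
104 7 [ 529. -183.  103.] [ 549. -179.  108.]
112 12 [ 530. -185.  109.] [ 553. -175.  115.]
120 18 [ 531. -184.  116.] [ 557. -133.  123.]
128 70 [ 503. -186.  124.] [ 563. -128.  132.]
136 91 [ 511. -184.  132.] [ 565. -129.  139.]
144 15 [ 514. -168.  140.] [ 558. -154.  148.]
152 24 [ 512. -168.  148.] [ 560. -149.  156.]
```

View pics/s7.png

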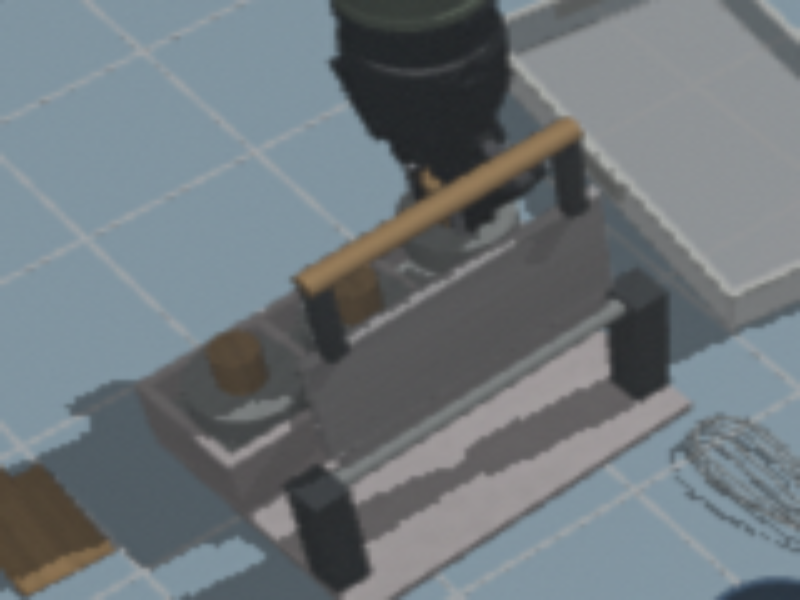

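Call:
servo_tool(
  series=[
    [[-1,-0.042,0,-0.018,0],[-1,-0.042,0.1,-0.018,0],[-1,-0.042,0.15,-0.018,0],[-1,-0.042,0.19,-0.018,0],[-1,-0.042,0.19,-0.018,0]],
  ],
)

```text
time_s: 28.65
position: [527.3, -149.7, 129.3]
tcp_rot: [-1.546, -0.005, -1.522]
ft_force: [0.2, -0.2, -0.6]
finger_gap: 24.3
```

Run:
```python
from h import *
go(528.6,-150,122,-1.522); print(r.state()["ft_force"])
```

```text
at [ 527.3 -149.7  129.3] [-1.546 -0.005 -1.522] shift/120 [0.003 0.061 0.009] turn -0.0001
[ 0.20744869 -0.15685606 -0.57937269]
```

Call:
servo_tool(
  series=[
    [[-1,0.003,0.01,0.009,0],[-1,0.003,0.025,0.009,0],[-1,0.003,0.04,0.009,0]],
  ],
)

```text
time_s: 28.95
position: [529.0, -150.4, 124.9]
tcp_rot: [-1.545, -0.006, -1.522]
ft_force: [-0.8, -0.6, 3.8]
finger_gap: 24.3
```

Call:
servo_tool(
  series=[
    [[-1,0,0.015,0,0],[-1,0,0.03,0,0]],
  ],
)

```text
time_s: 29.15
position: [528.8, -150.6, 121.3]
tcp_rot: [-1.546, -0.006, -1.522]
ft_force: [-1.5, -0.4, 1.1]
finger_gap: 24.6
```

Call:
servo_tool(
  series=[
    [[-1,0,0.015,0,0],[-1,0,0.03,0,0]],
  ],
)

```text
time_s: 29.35
position: [528.7, -150.6, 117.5]
tcp_rot: [-1.546, -0.006, -1.523]
ft_force: [-0.8, -0.5, 0.6]
finger_gap: 24.4
```

Call:
servo_tool(
  series=[
    [[-1,0,0.015,0,0],[-1,0,0.03,0,0]],
  ],
)

```text
time_s: 29.55
position: [528.8, -150.7, 113.7]
tcp_rot: [-1.546, -0.006, -1.523]
ft_force: [-0.6, -0.7, 0.1]
finger_gap: 24.1
```

Call:
servo_tool(
  series=[
    [[-1,0,0.015,0,0],[-1,0,0.025,0,0],[-1,0,0.025,0,0]],
  ],
)

```text
time_s: 29.85
position: [528.7, -150.6, 110.3]
tcp_rot: [-1.546, -0.006, -1.523]
ft_force: [-1.1, -0.0, -1.7]
finger_gap: 24.4
```

Call:
servo_tool(
  series=[
    [[0,0,0,0,0],[0,0,0,0,0],[0,0,0,0,0],[0,0,-0.2,0,0],[0,0,-0.6,0,0],[0,0,-0.9,0,0],[0,0,-0.9,0,0]],
  ],
)

```text
time_s: 30.55
position: [529.3, -151.3, 224.0]
tcp_rot: [-1.537, -0.01, -1.522]
ft_force: [0.5, 0.0, 0.4]
finger_gap: 42.4
```

Call:
servo_tool(
  series=[
    [[0,-0.6,-0.6,-0.7,0],[0,-0.6,-0.9,-0.7,0],[0,-0.6,-0.9,-0.7,0],[0,-0.6,-0.9,-0.7,0]],
  ],
)

```text
time_s: 30.95
position: [437.6, -81.3, 332.1]
tcp_rot: [-1.532, -0.012, -1.521]
ft_force: [0.7, -0.1, 0.3]
finger_gap: 42.8
```

Call:
servo_tool(
  series=[
    [[0,-0.6,-0.6,-0.4,0],[0,-0.6,-0.6,-0.4,0],[0,-0.6,-0.6,-0.4,0]],
  ],
)

```text
time_s: 31.25
position: [382.6, -9.6, 403.5]
tcp_rot: [-1.529, -0.012, -1.519]
ft_force: [0.3, 0.0, 0.8]
finger_gap: 42.1
```

Run:
```python
from h import *
p,d=r.camera("top"); cv2.imwrite("pics/t8.png",p[:,:,::-1])
P=cloud("top",d)
for w in((536,-291),(533,-221),(529,-151)):
  q=P[(d>0)&(np.hypot(P[...,0]-w[0],P[...,1]-w[1])<40)&(P[...,2]>70)]
  for zl,zh in((80,95),(112,135)):
    k=q[(q[:,2]>zl)&(q[:,2]<zh)]; 
    if len(k): print(w,zl,len(k),np.round((k.max(0)+k.min(0))/2,1),np.round(k.max(0)-k.min(0)),np.median(k[:,2]))
for n in("top","scene"):
  if n=="scene": p,d=r.camera(n)
  P=cloud(n,d); q=P[(d>0)&(P[...,0]>540)&(P[...,0]<760)&(P[...,1]>-360)&(P[...,1]<-60)&(P[...,2]>265)&(P[...,2]<335)]
  print(n,cv2.minAreaRect(q[:,:2].astype(np.float32)),np.percentile(q[:,2],[50,90,98]))
  for i in(0,):
    k=q[q[:,2]>296]; print(cv2.minAreaRect(k[:,:2].astype(np.float32)))
  q=P[(d>0)&(P[...,0]>350)&(P[...,0]<700)&(P[...,1]>-100)&(P[...,1]<130)&(P[...,2]>40)&(P[...,2]<53)];print("box",cv2.minAreaRect(q[:,:2].astype(np.float32)))
go(626,-216.5,400,-1.52)
```

```text
(536, -291) 80 354 [ 537.8 -285.1   87.5] [64. 67. 15.] 86.89823364834804
(536, -291) 112 106 [ 535.3 -289.6  121. ] [24. 25. 17.] 123.90628411447007
(533, -221) 80 367 [ 531.  -223.4   87.5] [66. 74. 15.] 87.03643775545959
(533, -221) 112 103 [ 532.6 -218.3  121.7] [24. 25. 15.] 122.97248376161988
(529, -151) 80 351 [ 529.7 -152.9   87.1] [68. 74. 14.] 87.0884554167298
(529, -151) 112 99 [ 529.2 -148.9  120.8] [25. 24. 16.] 123.94381077492119
top ((622.7100219726562, -215.4622802734375), (14.94510269165039, 147.62449645996094), 2.802755117416382) [315.25071439 318.14297508 319.57190177]
((622.7146606445312, -215.5574188232422), (14.94510269165039, 147.4340057373047), 2.802755117416382)
box ((575.8901977539062, 22.245784759521484), (147.90469360351562, 122.0025863647461), 83.86969757080078)
scene ((625.39892578125, -217.778076171875), (18.9814395904541, 148.8727264404297), 2.9956557750701904) [313.28854456 318.114327   320.00196013]
((626.93310546875, -217.69664001464844), (18.237632751464844, 148.74276733398438), 1.338536262512207)
box ((509.90155029296875, 28.930561065673828), (151.79824829101562, 263.4615478515625), 83.22631072998047)
at [383.7 -10.4 402.3] [-1.529 -0.013 -1.519] shift/120 [1.819 0.123 1.924] turn 0.0003
```

Call:
servo_tool(
  series=[
    [[0,0.91,0,0.96,0],[0,0.91,0,0.96,0],[0,0.91,0,0.96,0],[0,0.91,0,0.96,0],[0,0.91,0,0.96,0]],
  ],
)

```text
time_s: 31.85
position: [505.3, -115.4, 405.1]
tcp_rot: [-1.533, -0.011, -1.521]
ft_force: [-0.4, 1.1, -0.2]
finger_gap: 42.9
```

Call:
servo_tool(
  series=[
    [[0,0.89,0,0.95,0],[0,0.89,0,0.95,0],[0,0.89,0,0.95,0],[0,0.89,0,0.95,0],[0,0.89,0,0.95,0]],
  ],
)

```text
time_s: 32.35
position: [624.3, -216.9, 407.8]
tcp_rot: [-1.537, -0.009, -1.522]
ft_force: [0.3, 0.5, -0.6]
finger_gap: 42.8
```

Run:
```python
from h import *
go(624.5,-216,314,-1.52)
p,d=r.camera("scene"); cv2.imwrite("pics/s9.png",cv2.resize(p[120:330,180:400,::-1],None,fx=3.5,fy=2.8))
```

```text
at [ 624.3 -216.9  407.8] [-1.537 -0.009 -1.522] shift/120 [-0.015  0.781 -0.025] turn -0.0007
```

View pics/s9.png

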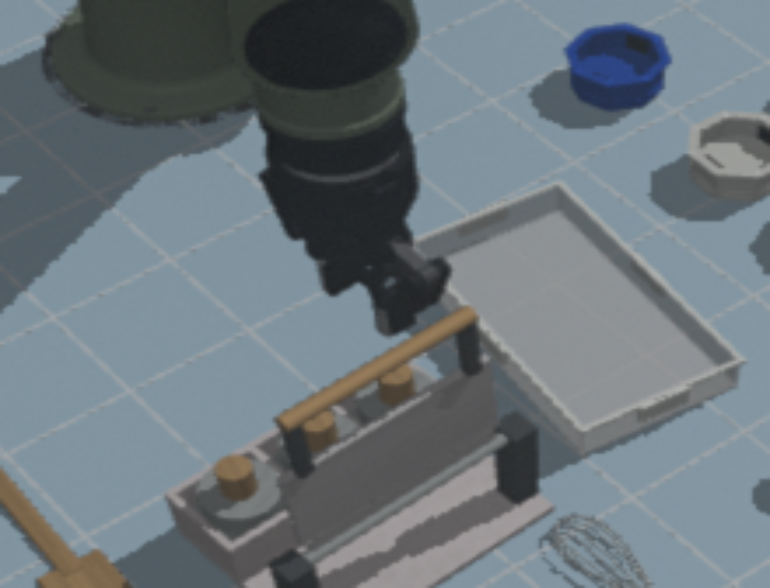

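Call:
servo_tool(
  series=[
    [[0,-0.01,0.4,-0.01,0],[0,-0.015,0.65,-0.025,0],[0,-0.015,0.8,-0.025,0],[0,-0.015,0.8,-0.025,0],[0,-0.015,0.8,-0.025,0]],
  ],
)

```text
time_s: 32.9
position: [623.3, -213.9, 315.1]
tcp_rot: [-1.534, -0.01, -1.52]
ft_force: [0.3, -0.3, 0.9]
finger_gap: 42.7
```

Call:
servo_tool(
  series=[
    [[-0.3,0,0,0,0],[-0.6,0,0,0,0],[-1,0,0,0,0],[-1,0,0,0,0],[-1,0,0,0,0],[-1,0,0,0,0]],
  ],
)

```text
time_s: 33.5
position: [623.4, -213.9, 317.4]
tcp_rot: [-1.532, -0.011, -1.52]
ft_force: [-2.2, 2.1, 6.1]
finger_gap: 12.1
```

```bash
cat >> h.py <<'E'
def arc(th0,ths,grip="-1"):
    from scipy.spatial.transform import Rotation as Q
    s=r.state(); R=Q.from_euler("xyz",s["tcp_rot"]).as_matrix(); p=s["position"]
    print("at",np.round(p,1),np.round(s["tcp_rot"],3),s["finger_gap"],np.round(s["ft_force"],1))
    ex=np.array([np.cos(.0476),np.sin(.0476),0])
    b=lambda t:-190*np.cos(t)*ex+np.array([0,0,190*np.sin(t)])
    for t in ths: print(round(t,2),np.round(R.T@(b(t)-b(th0))/120,3).tolist())
E
python3 - <<'E'
from h import *
p=r.state()["position"]; ex=np.array([np.cos(.0476),np.sin(.0476)])
u=(p[:2]-[533,-220.8])@ex-100; print(u, np.arccos(-u/190))
arc(1.52,[1.5,1.45,1.4,1.33,1.25,1.17,1.09,1.0])
E
```

```text
-9.331577582582852 1.5216629942885151
at [ 623.4 -213.9  317.4] [-1.532 -0.011 -1.52 ] 12.089923991534684 [-2.2  2.1  6.1]
1.5 [-0.0, 0.001, -0.032]
1.45 [-0.0, 0.005, -0.111]
1.4 [-0.001, 0.014, -0.189]
1.33 [-0.001, 0.032, -0.299]
1.25 [-0.002, 0.062, -0.422]
1.17 [-0.003, 0.103, -0.542]
1.09 [-0.004, 0.152, -0.658]
1.0 [-0.005, 0.219, -0.784]
```

Call:
servo_tool(
  series=[
    [[-1,0,0.001,-0.032,0],[-1,0,0.005,-0.111,0],[-1,-0.001,0.014,-0.189,0],[-1,-0.001,0.032,-0.299,0],[-1,-0.002,0.062,-0.422,0],[-1,-0.003,0.103,-0.542,0],[-1,-0.004,0.152,-0.658,0],[-1,-0.005,0.219,-0.784,0]],
  ],
)

```text
time_s: 34.3
position: [534.0, -218.5, 291.3]
tcp_rot: [-1.521, -0.013, -1.519]
ft_force: [5.1, 2.3, 10.0]
finger_gap: 11.7
```

Run:
```python
from h import *
p=r.state()["position"]; ex=np.array([np.cos(.0476),np.sin(.0476)])
u=(p[:2]-[533,-220.8])@ex-100; t=np.arccos(-u/190); print(u,t,"bar z",120+190*np.sin(t))
arc(t,[t-.05,t-.12,t-.2,t-.28,t-.36,t-.44,t-.5,t-.55])
```

```text
-98.85281697331203 1.0236198989276581 bar z 282.25942369070856
at [ 534.  -218.5  291.3] [-1.521 -0.013 -1.519] 11.688902954798856 [ 5.1  2.3 10. ]
0.97 [-0.001, 0.039, -0.069]
0.9 [-0.002, 0.1, -0.161]
0.82 [-0.004, 0.178, -0.261]
0.74 [-0.005, 0.263, -0.355]
0.66 [-0.007, 0.355, -0.442]
0.58 [-0.008, 0.454, -0.521]
0.52 [-0.01, 0.532, -0.575]
0.47 [-0.011, 0.6, -0.616]
```

Call:
servo_tool(
  series=[
    [[-1,-0.001,0.039,-0.069,0],[-1,-0.002,0.1,-0.161,0],[-1,-0.004,0.178,-0.261,0],[-1,-0.005,0.263,-0.355,0],[-1,-0.007,0.355,-0.442,0],[-1,-0.008,0.454,-0.521,0],[-1,-0.01,0.532,-0.575,0],[-1,-0.011,0.6,-0.616,0]],
  ],
)

```text
time_s: 35.1
position: [465.8, -221.8, 217.6]
tcp_rot: [-1.514, -0.014, -1.519]
ft_force: [2.1, 2.7, 8.3]
finger_gap: 11.8
```

Run:
```python
from h import *
p=r.state()["position"]; ex=np.array([np.cos(.0476),np.sin(.0476)])
u=(p[:2]-[533,-220.8])@ex-100; t=np.arccos(-u/190); print(u,t,"bar z",120+190*np.sin(t))
arc(t,[t-.05,t-.1,t-.16,t-.22,t-.28,t-.34,t-.4,t-.45,0])
```

```text
-167.17127185959743 0.4952523675081344 bar z 210.29820521386108
at [ 465.8 -221.8  217.6] [-1.514 -0.014 -1.519] 11.829938342913165 [2.1 2.7 8.3]
0.45 [-0.001, 0.068, -0.04]
0.4 [-0.002, 0.139, -0.076]
0.34 [-0.004, 0.225, -0.115]
0.28 [-0.005, 0.314, -0.149]
0.22 [-0.006, 0.405, -0.177]
0.16 [-0.008, 0.497, -0.199]
0.1 [-0.009, 0.591, -0.217]
0.05 [-0.01, 0.669, -0.227]
0 [-0.011, 0.741, -0.232]
```

Call:
servo_tool(
  series=[
    [[-1,-0.001,0.068,-0.04,0],[-1,-0.002,0.139,-0.076,0],[-1,-0.004,0.225,-0.115,0],[-1,-0.005,0.314,-0.149,0],[-1,-0.006,0.405,-0.177,0],[-1,-0.008,0.497,-0.199,0],[-1,-0.009,0.591,-0.217,0],[-1,-0.01,0.66,-0.227,0]],
  ],
)

```text
time_s: 35.9
position: [443.0, -223.0, 137.9]
tcp_rot: [-1.514, -0.014, -1.519]
ft_force: [-4.0, 2.6, 11.3]
finger_gap: 11.7
```

Call:
servo_tool(
  series=[
    [[-1,0,0.03,-0.003,0],[-1,0,0.06,-0.005,0],[-1,0,0.09,-0.005,0],[-1,0,0.09,-0.005,0]],
  ],
)

```text
time_s: 36.3
position: [442.4, -223.0, 127.8]
tcp_rot: [-1.515, -0.014, -1.519]
ft_force: [-3.4, 1.0, 5.4]
finger_gap: 11.8
```

Call:
servo_tool(
  series=[
    [[-1,0,0.02,0,0],[-1,0,0.04,0,0],[-1,0,0.04,0,0]],
  ],
)

```text
time_s: 36.6
position: [442.4, -223.0, 123.9]
tcp_rot: [-1.515, -0.015, -1.52]
ft_force: [-3.4, 1.8, 6.4]
finger_gap: 11.5
```

Run:
```python
from h import *
print(r.state()["ft_force"],r.state()["position"])
p,d=r.camera("scene"); cv2.imwrite("pics/s10.png",cv2.resize(p[180:360,180:400,::-1],None,fx=3.5,fy=3.3))
P=cloud("scene",d); ex=np.array([np.cos(.0476),np.sin(.0476)])
D=P[...,:2]-[532.5,-221]; a=D@ex; b=D@np.array([-ex[1],ex[0]])
for lo in(-100,-60,-40,-20,0,20,40,60,80,100):
    for side,m in(("L",b>50),("R",b<-50)):
        q=P[(d>0)&(a>lo-8)&(a<lo+8)&m&(abs(b)<84)][:,2]
        if len(q): print(lo,side,len(q),np.round(np.percentile(q,[10,50,90])))
```

```text
[-3.35117668  1.81055155  6.42731284] [ 442.35611482 -222.98902992  123.93156289]
-100 L 188 [ -2. 421. 597.]
-100 R 122 [ -3.   4. 534.]
-60 L 33 [120. 126. 131.]
-60 R 29 [123. 126. 130.]
-40 L 32 [119. 125. 130.]
-40 R 38 [ 73. 124. 127.]
-20 L 50 [117. 123. 127.]
-20 R 72 [ 75. 120. 129.]
0 L 63 [118. 121. 124.]
0 R 94 [ 87. 120. 124.]
20 L 76 [117. 120. 124.]
20 R 105 [ 75. 120. 123.]
40 L 80 [117. 120. 124.]
40 R 153 [ 26. 117. 122.]
60 L 125 [  9. 119. 123.]
60 R 104 [ 16. 119. 123.]
80 L 155 [  9. 113. 122.]
80 R 133 [ 11. 118. 122.]
100 L 159 [  9.  40. 126.]
100 R 164 [ 10. 118. 127.]
```

View pics/s10.png

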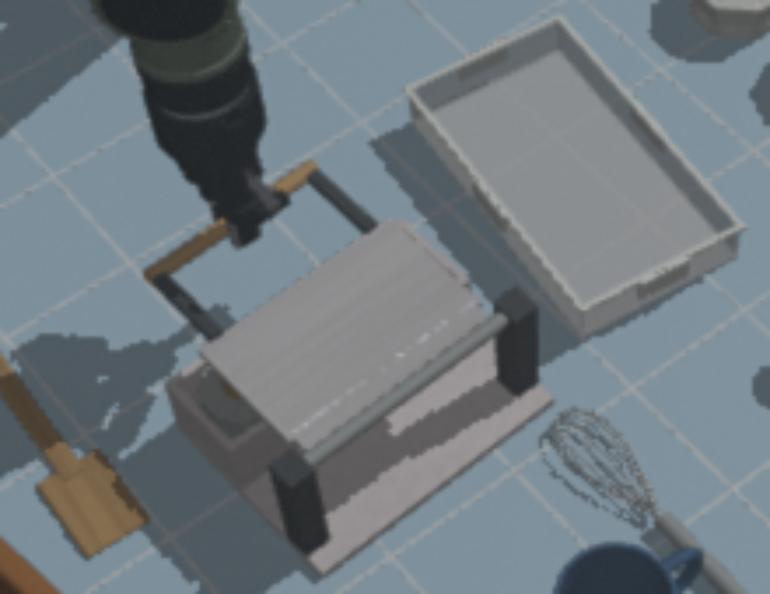

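Call:
servo_tool(
  series=[
    [[-1,0,0.03,0,0],[-1,0,0.05,0,0],[-1,0,0.05,0,0]],
  ],
)

```text
time_s: 36.95
position: [442.4, -223.0, 121.8]
tcp_rot: [-1.514, -0.016, -1.52]
ft_force: [-12.9, 7.3, 38.2]
finger_gap: 11.7
```

```bash
cat > lid.py <<'E'
from h import *
print(np.round(r.state()["ft_force"],1),np.round(r.state()["position"],1))
p,d=r.camera("scene"); ex=np.array([np.cos(.0476),np.sin(.0476)])
P=cloud("scene",d)
D=P[...,:2]-[532.5,-221]; a=D@ex; b=D@np.array([-ex[1],ex[0]])
m=(d>0)&(a>0)&(a<85)&(abs(b)<75)&(P[...,2]>105)&(P[...,2]<140)
c=np.polyfit(a[m],P[...,2][m],1); print("plate slope",c,m.sum())
m=(d>0)&(a>-110)&(a<-70)&(abs(b)>30)&(abs(b)<60)&(P[...,2]>90)&(P[...,2]<160)
print("bar z",np.round(np.percentile(P[...,2][m],[10,50,90])),m.sum())
E
python3 lid.py
```

```text
[-12.9   7.3  38.2] [ 442.4 -223.   121.8]
plate slope [2.29176194e-03 1.19522092e+02] 1947
bar z [120. 125. 129.] 116
```

Call:
servo_tool(
  series=[
    [[-1,0,0.008,0,0],[-1,0,0.008,0,0],[-1,0,0.008,0,0],[-1,0,0.008,0,0],[-1,0,0.008,0,0],[-1,0,0.008,0,0],[-1,0,0.008,0,0],[-1,0,0.008,0,0]],
  ],
)

```text
time_s: 37.8
position: [442.4, -223.0, 122.2]
tcp_rot: [-1.514, -0.016, -1.52]
ft_force: [-6.2, 4.6, 13.9]
finger_gap: 11.5
```

Call:
servo_tool(
  series=[
    [[-1,0,0.005,0,0],[-1,0,0.005,0,0],[-1,0,0.005,0,0],[-1,0,0.005,0,0],[-1,0,0.005,0,0],[-1,0,0.005,0,0],[-1,0,0.005,0,0],[-1,0,0.005,0,0]],
  ],
)

```text
time_s: 38.6
position: [442.3, -223.0, 122.3]
tcp_rot: [-1.513, -0.016, -1.52]
ft_force: [-3.1, 3.0, 8.1]
finger_gap: 11.6
```

```bash
python3 lid.py
```

```text
[-3.1  3.   8.1] [ 442.3 -223.   122.3]
plate slope [7.77491194e-04 1.19778334e+02] 1941
bar z [120. 125. 129.] 110
```

Call:
servo_tool(
  series=[
    [[-1,0,0.004,0,0],[-1,0,0.004,0,0],[-1,0,0.004,0,0],[-1,0,0.004,0,0],[-1,0,0.004,0,0],[-1,0,0.004,0,0],[-1,0,0.004,0,0],[-1,0,0.004,0,0]],
  ],
)

```text
time_s: 39.45
position: [442.3, -223.0, 122.3]
tcp_rot: [-1.513, -0.016, -1.52]
ft_force: [-2.7, 3.1, 7.5]
finger_gap: 11.6
```

Run:
```python
from h import *
arc(0,[.03,.08,.14,.2,.27,.34,.41,.48])
```

```text
at [ 442.3 -223.   122.3] [-1.513 -0.016 -1.52 ] 11.614664019095514 [-2.7  3.1  7.5]
0.03 [0.001, -0.047, 0.003]
0.08 [0.002, -0.126, 0.012]
0.14 [0.004, -0.22, 0.028]
0.2 [0.005, -0.312, 0.05]
0.27 [0.007, -0.418, 0.082]
0.34 [0.009, -0.522, 0.121]
0.41 [0.011, -0.622, 0.167]
0.48 [0.012, -0.72, 0.221]
```

Call:
servo_tool(
  series=[
    [[-1,0.001,-0.047,0.003,0],[-1,0.002,-0.126,0.012,0],[-1,0.004,-0.22,0.028,0],[-1,0.005,-0.312,0.05,0],[-1,0.007,-0.418,0.082,0],[-1,0.009,-0.522,0.121,0],[-1,0.011,-0.622,0.167,0],[-1,0.012,-0.72,0.221,0]],
  ],
)

```text
time_s: 40.25
position: [462.1, -221.9, 210.1]
tcp_rot: [-1.518, -0.016, -1.521]
ft_force: [-2.6, -3.1, -9.7]
finger_gap: 11.5
```

```bash
python3 lid.py
python3 - <<'E'
from h import *
p=r.state()["position"]; ex=np.array([np.cos(.0476),np.sin(.0476)])
u=(p[:2]-[533,-220.8])@ex-100; t=np.arccos(-u/190); print(u,t,"bar z",120+190*np.sin(t))
t=np.arcsin((p[2]-122.3)/190); print("t from z",t)
arc(t,[t+x for x in(.05,.11,.18,.25,.32,.39,.46,.53)])
E
```

```text
[-2.6 -3.1 -9.7] [ 462.1 -221.9  210.1]
plate slope [ -0.34945147 158.85290517] 695
-169.87216106964593 0.4644590578169123 bar z 205.1084537136486
t from z 0.49159398264760357
at [ 463.1 -221.9  212. ] [-1.516 -0.017 -1.52 ] 11.572339167466177 [-6.2  0.7  3.4]
0.54 [0.001, -0.067, 0.043]
0.6 [0.003, -0.144, 0.098]
0.67 [0.004, -0.229, 0.169]
0.74 [0.006, -0.309, 0.246]
0.81 [0.008, -0.384, 0.327]
0.88 [0.009, -0.453, 0.414]
0.95 [0.011, -0.515, 0.506]
1.02 [0.012, -0.571, 0.601]Traceback (most recent call last):
  File "lid.py", line 9, in <module>
    print("bar z",np.round(np.percentile(P[...,2][m],[10,50,90])),m.sum())
                           ~~~~~~~~~~~~~^^^^^^^^^^^^^^^^^^^^^^^^
    return _quantile_unchecked(
        a, q, axis, out, overwrite_input, method, keepdims, weights)
    return _ureduce(a,
                    func=_quantile_ureduce_func,
    ...<5 lines>...
                    overwrite_input=overwrite_input,
                    method=method)
    r = func(a, **kwargs)
    result = _quantile(arr,
                       quantiles=q,
    ...<2 lines>...
                       out=out,
                       weights=wgt)
    slices_having_nans = np.isnan(arr[-1, ...])
                                  ~~~^^^^^^^^^
IndexError: index -1 is out of bounds for axis 0 with size 0
```

Call:
servo_tool(
  series=[
    [[-1,0.001,-0.067,0.043,0],[-1,0.003,-0.144,0.098,0],[-1,0.004,-0.229,0.169,0],[-1,0.006,-0.309,0.246,0],[-1,0.008,-0.384,0.327,0],[-1,0.009,-0.453,0.414,0],[-1,0.011,-0.515,0.506,0],[-1,0.012,-0.571,0.601,0]],
  ],
)

```text
time_s: 41.1
position: [526.2, -218.7, 285.9]
tcp_rot: [-1.528, -0.018, -1.522]
ft_force: [-19.9, -0.5, 10.4]
finger_gap: 11.6
```

Run:
```python
from h import *
p=r.state()["position"]; ex=np.array([np.cos(.0476),np.sin(.0476)])
u=(p[:2]-[533,-220.8])@ex-100; t=np.arccos(-u/190); print(u,t)
print("t from z",np.arcsin((p[2]-122.3)/190))
arc(t,[t+x for x in(.06,.13,.21,.29,.37,.45,.53,.6,.62)])
```

```text
-106.7412879522911 0.9742408370586011
t from z 1.0373923984766151
at [ 526.2 -218.7  285.9] [-1.528 -0.018 -1.522] 11.644696145700395 [-19.9  -0.5  10.4]
1.03 [0.001, -0.047, 0.082]
1.1 [0.002, -0.096, 0.182]
1.18 [0.003, -0.144, 0.299]
1.26 [0.004, -0.182, 0.42]
1.34 [0.005, -0.21, 0.543]
1.42 [0.006, -0.228, 0.669]
1.5 [0.006, -0.236, 0.795]
1.57 [0.006, -0.234, 0.906]
1.59 [0.006, -0.233, 0.938]
```

Call:
servo_tool(
  series=[
    [[-1,0.001,-0.04,0.09,0],[-1,0.002,-0.085,0.19,0],[-1,0.003,-0.13,0.3,0],[-1,0.004,-0.17,0.42,0],[-1,0.005,-0.2,0.543,0],[-1,0.006,-0.22,0.669,0],[-1,0.006,-0.23,0.795,0],[-1,0.006,-0.23,0.906,0]],
  ],
)

```text
time_s: 41.9
position: [632.6, -213.4, 322.1]
tcp_rot: [-1.528, -0.02, -1.522]
ft_force: [-11.0, 0.8, 8.4]
finger_gap: 11.3
```

Run:
```python
from h import *
p=r.state()["position"]; ex=np.array([np.cos(.0476),np.sin(.0476)])
u=(p[:2]-[533,-220.8])@ex-100; t=np.arccos(-u/190); print(u,t)
arc(t,[1.5,1.55,1.6,1.63])
```

```text
-0.21004515519446443 1.5696908257529054
at [ 632.6 -213.4  322.1] [-1.528 -0.02  -1.522] 11.265394652697557 [-11.    0.8   8.4]
1.5 [-0.0, -0.001, -0.11]
1.55 [-0.0, -0.001, -0.031]
1.6 [0.0, 0.003, 0.048]
1.63 [0.0, 0.007, 0.095]
```

Call:
servo_tool(
  series=[
    [[-1,0,0.003,0.05,0],[-1,0,0.005,0.09,0],[-1,0,0.005,0.09,0],[-0.5,0,0.005,0.08,0],[0,0,0.005,0.08,0],[0,0,0.005,0.08,0],[0,0,0.005,0.08,0]],
  ],
)

```text
time_s: 42.6
position: [642.8, -212.8, 323.2]
tcp_rot: [-1.526, -0.021, -1.522]
ft_force: [0.7, -0.0, 0.8]
finger_gap: 42.4
```

Call:
servo_tool(
  series=[
    [[0,0,-0.3,0,0],[0,0,-0.7,0,0],[0,0,-0.75,0,0],[0,0,-0.75,0,0]],
  ],
)

```text
time_s: 43.0
position: [639.6, -211.4, 416.0]
tcp_rot: [-1.52, -0.023, -1.522]
ft_force: [-0.4, 0.7, -0.2]
finger_gap: 42.7
```

Call:
servo_tool(
  series=[
    [[0,-0.3,0,-0.98,0],[0,-0.3,0,-0.98,0],[0,-0.3,0,-0.98,0],[0,-0.3,0,-0.98,0]],
  ],
)

```text
time_s: 43.4
position: [517.6, -180.0, 408.5]
tcp_rot: [-1.522, -0.022, -1.522]
ft_force: [-1.0, -0.3, 0.0]
finger_gap: 42.9
```

Call:
servo_tool(
  series=[
    [[0,-0.9,0,-0.98,0],[0,-0.9,0,-0.98,0],[0,-0.9,0,-0.98,0],[0,-0.9,0,-0.98,0]],
  ],
)

```text
time_s: 43.8
position: [392.0, -75.5, 399.5]
tcp_rot: [-1.525, -0.02, -1.52]
ft_force: [0.5, -0.3, -0.0]
finger_gap: 42.6
```

Call:
servo_tool(
  series=[
    [[0,-0.9,0.5,0,0],[0,-0.9,0.5,0,0],[0,-0.9,0.5,0,0],[0,-0.9,0.5,0,0]],
  ],
)

```text
time_s: 44.2
position: [388.8, 33.4, 335.2]
tcp_rot: [-1.528, -0.019, -1.516]
ft_force: [-0.8, 0.8, 0.4]
finger_gap: 42.6
```

```bash
cat > chk.py <<'E'
from h import *
import sys
p,d=r.camera("top"); cv2.imwrite(f"pics/{sys.argv[1]}.png",p[:,:,::-1])
P=cloud("top",d)
for w in((536,-291),(533,-221),(529,-151)):
  q=P[(d>0)&(np.hypot(P[...,0]-w[0],P[...,1]-w[1])<40)&(P[...,2]>70)]
  k=q[(q[:,2]>112)&(q[:,2]<135)]; 
  if len(k): print(w,len(k),np.round((k.max(0)+k.min(0))/2,1),np.round(k.max(0)-k.min(0)),np.median(k[:,2]))
for n in("top","scene"):
  if n=="scene": p,d=r.camera(n)
  P=cloud(n,d); q=P[(d>0)&(P[...,0]>540)&(P[...,0]<760)&(P[...,1]>-360)&(P[...,1]<-60)&(P[...,2]>290)&(P[...,2]<335)]
  if len(q): print(n,"bar",cv2.minAreaRect(q[:,:2].astype(np.float32)))
  q=P[(d>0)&(P[...,0]>350)&(P[...,0]<700)&(P[...,1]>-100)&(P[...,1]<170)&(P[...,2]>40)&(P[...,2]<53)];print("box",cv2.minAreaRect(q[:,:2].astype(np.float32)))
E
python3 chk.py t11; python3 -c "
from h import *
go(529,-150.6,170,-1.52)"
```

```text
(536, -291) 106 [ 535.2 -289.4  122.1] [24. 27. 17.] 123.48003379313496
(533, -221) 104 [ 532.5 -218.6  121. ] [24. 25. 18.] 123.9084938696225
(529, -151) 100 [ 529.6 -148.6  121.5] [25. 25. 18.] 124.01840113028655
top bar ((641.4212646484375, -215.13238525390625), (15.381491661071777, 148.53659057617188), 3.0079054832458496)
box ((554.242431640625, 22.927875518798828), (149.99952697753906, 165.3291473388672), 82.04165649414062)
scene bar ((645.4932250976562, -216.24559020996094), (16.527429580688477, 148.9862823486328), 1.8691108226776123)
box ((511.20037841796875, 28.352928161621094), (152.7700653076172, 262.4609375), 82.01461791992188)
at [390.2  31.3 337.1] [-1.525 -0.02  -1.519] shift/120 [1.545 1.472 1.011] turn 0.0003
```

Call:
servo_tool(
  series=[
    [[0,0.78,0.6,0.55,0],[0,0.78,0.6,0.55,0],[0,0.78,0.6,0.55,0],[0,0.78,0.6,0.55,0],[0,0.78,0.6,0.55,0]],
  ],
)

```text
time_s: 44.8
position: [464.6, -61.5, 269.8]
tcp_rot: [-1.526, -0.02, -1.522]
ft_force: [-1.2, 0.1, 0.1]
finger_gap: 42.6
```

Call:
servo_tool(
  series=[
    [[0,0.77,0.6,0.48,0],[0,0.77,0.6,0.48,0],[0,0.77,0.6,0.48,0],[0,0.77,0.6,0.48,0],[0,0.77,0.6,0.48,0]],
  ],
)

```text
time_s: 45.3
position: [529.7, -152.2, 202.8]
tcp_rot: [-1.526, -0.019, -1.522]
ft_force: [-0.0, 0.4, 0.2]
finger_gap: 42.8
```

```bash
python3 -c "
from h import *
go(530,-150.7,111,-1.52)"
```

```text
at [ 529.7 -152.2  202.8] [-1.526 -0.019 -1.522] shift/120 [-0.027  0.764 -0.031] turn -0.0008
```

Call:
servo_tool(
  series=[
    [[0,-0.027,0.25,-0.015,0],[0,-0.027,0.5,-0.031,0],[0,-0.027,0.7,-0.031,0],[0,-0.027,0.77,-0.031,0],[0,-0.027,0.77,-0.031,0],[-1,-0.027,0.77,-0.031,0],[-1,-0.027,0.77,-0.031,0],[-1,-0.027,0.77,-0.031,0]],
  ],
)

```text
time_s: 46.1
position: [530.3, -150.9, 111.6]
tcp_rot: [-1.525, -0.02, -1.522]
ft_force: [-2.2, 1.1, 2.3]
finger_gap: 24.7
```

```bash
python3 -c "
from h import *
s=r.state();print(s['finger_gap'],s['ft_force']);p=s['position'];go(p[0]-1,p[1],p[2]+100)"
```

```text
24.681179356235802 [-2.22599149  1.09181964  2.32593285]
at [ 530.3 -150.9  111.6] [-1.525 -0.02  -1.522] shift/120 [ 0.016 -0.833  0.03 ] turn 0
```

Call:
servo_tool(
  series=[
    [[-1,0.001,-0.06,0.002,0],[-1,0.003,-0.15,0.005,0],[-1,0.005,-0.25,0.009,0],[-1,0.008,-0.4,0.015,0],[-1,0.01,-0.55,0.02,0],[-1,0.012,-0.7,0.025,0],[-1,0.016,-0.82,0.03,0],[-1,0.016,-0.82,0.03,0]],
  ],
)

```text
time_s: 46.9
position: [531.1, -151.6, 213.3]
tcp_rot: [-1.52, -0.023, -1.523]
ft_force: [0.4, -0.6, -1.5]
finger_gap: 24.5
```

Call:
servo_tool(
  series=[
    [[-1,-0.83,0,0.13,0],[-1,-0.83,0,0.13,0],[-1,-0.83,0,0.13,0],[-1,-0.83,0,0.13,0]],
  ],
)

```text
time_s: 47.3
position: [541.7, -50.2, 211.6]
tcp_rot: [-1.521, -0.023, -1.52]
ft_force: [0.3, -0.0, -1.3]
finger_gap: 24.3
```

Call:
servo_tool(
  series=[
    [[-1,-0.57,0.3,0.36,0],[-1,-0.57,0.3,0.36,0],[-1,-0.57,0.3,0.36,0],[-1,-0.57,0.3,0.36,0],[-1,-0.57,0.3,0.36,0]],
  ],
)

```text
time_s: 47.8
position: [583.0, 18.1, 176.4]
tcp_rot: [-1.521, -0.023, -1.522]
ft_force: [-0.6, -0.2, -0.4]
finger_gap: 25.0
```

```bash
python3 -c "
from h import *
go(579,20.5,66,-1.52); print(r.state()['finger_gap'])
p,d=r.camera('scene'); cv2.imwrite('pics/s12.png',cv2.resize(p[110:340,200:440,::-1],None,fx=3.2,fy=2.6))
P=cloud('scene',d); q=P[(d>0)&(P[...,0]>350)&(P[...,0]<700)&(P[...,1]>-100)&(P[...,1]<170)&(P[...,2]>40)&(P[...,2]<53)];print('box',cv2.minAreaRect(q[:,:2].astype(np.float32)))
"
```

```text
at [583.   18.1 176.4] [-1.521 -0.023 -1.522] shift/120 [-0.043  0.916 -0.078] turn -0.0005
24.990345637582667
box ((510.0139465332031, 27.727699279785156), (149.70616149902344, 264.4308776855469), 83.26399993896484)
```

View pics/s12.png

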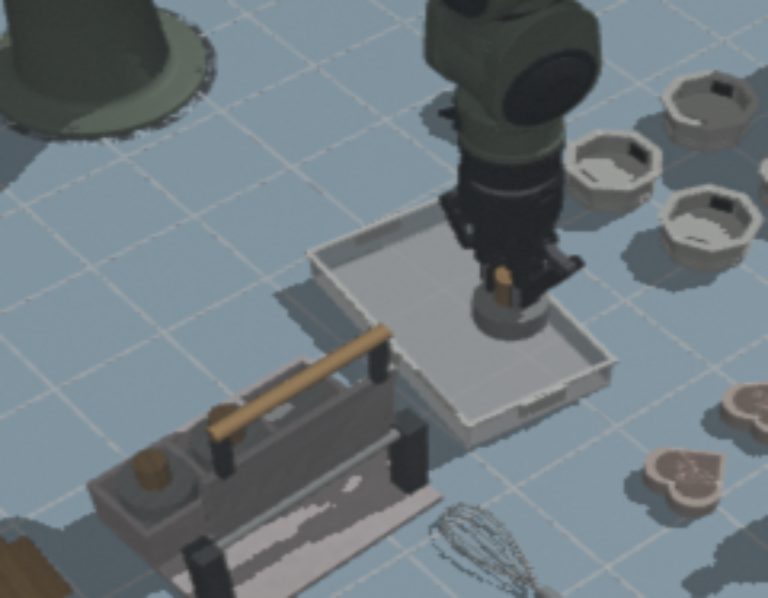

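Call:
servo_tool(
  series=[
    [[-1,-0.03,0.3,-0.04,0],[-1,-0.043,0.6,-0.078,0],[-1,-0.043,0.8,-0.078,0],[-1,-0.043,0.9,-0.078,0],[-1,-0.043,0.92,-0.078,0],[-1,-0.043,0.92,-0.078,0]],
  ],
)

```text
time_s: 48.45
position: [579.8, 19.8, 66.7]
tcp_rot: [-1.519, -0.024, -1.523]
ft_force: [0.6, 0.2, -0.7]
finger_gap: 24.8
```

```bash
python3 -c "
from h import *
print(r.state()['ft_force']); go(579,20.5,63.5,-1.52)"
```

```text
[ 0.56768662  0.20478686 -0.7092789 ]
at [579.8  19.8  66.7] [-1.519 -0.024 -1.523] shift/120 [-0.007  0.026 -0.008] turn -0.0009
```

Call:
servo_tool(
  series=[
    [[-1,0,0.015,0,0],[-1,0,0.024,0,0],[-1,0,0.024,0,0],[0,0,0.02,0,0],[0,0,0.02,0,0],[0,0,0.02,0,0],[0,0,-0.1,0.005,0],[0,0,-0.3,0.01,0]],
  ],
)

```text
time_s: 49.25
position: [577.7, 20.7, 101.6]
tcp_rot: [-1.523, -0.023, -1.523]
ft_force: [-0.7, -0.1, -0.2]
finger_gap: 43.1
```

Call:
servo_tool(
  series=[
    [[0,0,-0.4,0.01,0],[0,0,-0.75,0.03,0],[0,0,-0.75,0.03,0]],
  ],
)

```text
time_s: 49.55
position: [580.9, 22.6, 198.1]
tcp_rot: [-1.512, -0.025, -1.523]
ft_force: [0.5, 0.3, 0.5]
finger_gap: 42.5
```

Call:
servo_tool(
  series=[
    [[0,0.98,0,-0.42,0],[0,0.98,0,-0.42,0],[0,0.98,0,-0.42,0],[0,0.98,0,-0.42,0]],
  ],
)

```text
time_s: 49.95
position: [535.2, -100.2, 197.8]
tcp_rot: [-1.512, -0.025, -1.528]
ft_force: [0.6, 0.2, 0.7]
finger_gap: 42.5
```

Call:
servo_tool(
  series=[
    [[0,0.99,0,-0.05,0],[0,0.99,0,-0.05,0],[0,0.99,0,-0.05,0],[0,0.99,0,-0.05,0],[0,0.99,0,-0.05,0]],
  ],
)

```text
time_s: 50.45
position: [534.3, -218.3, 199.8]
tcp_rot: [-1.513, -0.024, -1.528]
ft_force: [0.4, 0.5, 0.3]
finger_gap: 42.7
```

```bash
python3 -c "
from h import *
go(533.8,-220.3,111,-1.52)
p,d=r.camera('top');P=cloud('top',d)
q=P[(d>0)&(np.hypot(P[...,0]-580,P[...,1]-20)<45)&(P[...,2]>25)&(P[...,2]<100)]
for a,b in((30,45),(60,90)):
    k=q[(q[:,2]>a)&(q[:,2]<b)]; print(a,len(k),np.round((k.max(0)+k.min(0))/2,1),np.round(k.max(0)-k.min(0)),np.median(k[:,2]))
"
```

```text
at [ 534.3 -218.3  199.8] [-1.513 -0.024 -1.528] shift/120 [-0.002  0.739 -0.047] turn -0.0024
30 334 [581.1  21.8  37.7] [57. 58. 14.] 37.99731462430474
60 93 [581.8  21.3  70.7] [25. 22. 20.] 74.24405522575006
```

Call:
servo_tool(
  series=[
    [[0,-0.002,0.25,-0.02,-0.002],[0,-0.002,0.5,-0.047,-0.002],[0,-0.002,0.68,-0.047,-0.002],[0,-0.002,0.745,-0.047,-0.002],[0,-0.002,0.745,-0.047,-0.002],[-1,-0.002,0.745,-0.047,-0.002],[-1,-0.002,0.745,-0.047,-0.002],[-1,-0.002,0.745,-0.047,-0.002]],
  ],
)

```text
time_s: 51.3
position: [533.6, -219.5, 111.2]
tcp_rot: [-1.513, -0.025, -1.52]
ft_force: [-3.1, 1.5, 1.8]
finger_gap: 24.5
```

Call:
servo_tool(
  series=[
    [[-1,0.001,-0.06,0.003,0],[-1,0.003,-0.15,0.008,0],[-1,0.005,-0.25,0.014,0],[-1,0.01,-0.4,0.022,0],[-1,0.012,-0.55,0.03,0],[-1,0.016,-0.7,0.038,0],[-1,0.02,-0.82,0.045,0],[-1,0.02,-0.82,0.045,0]],
  ],
)

```text
time_s: 52.1
position: [535.3, -220.5, 213.3]
tcp_rot: [-1.508, -0.028, -1.52]
ft_force: [-0.4, -0.2, -1.3]
finger_gap: 24.4
```

```bash
python3 -c "
from h import *
go(508,29,212,-1.52);print(r.state()['finger_gap'],r.state()['ft_force'])"
```

```text
at [ 535.3 -220.5  213.3] [-1.508 -0.028 -1.52 ] shift/120 [-2.088 -0.055 -0.119] turn -0.0001
24.43758901604983 [-0.35075126 -0.22557364 -1.31563563]
```

Call:
servo_tool(
  series=[
    [[-1,-0.98,-0.02,-0.06,0],[-1,-0.98,-0.02,-0.06,0],[-1,-0.98,-0.02,-0.06,0],[-1,-0.98,-0.02,-0.06,0]],
  ],
)

```text
time_s: 52.5
position: [521.5, -101.1, 212.0]
tcp_rot: [-1.508, -0.027, -1.516]
ft_force: [0.8, 0.0, -1.0]
finger_gap: 24.6
```

Call:
servo_tool(
  series=[
    [[-1,-0.98,-0.02,-0.06,0],[-1,-0.98,-0.02,-0.06,0],[-1,-0.98,-0.02,-0.06,0],[-1,-0.98,0.2,-0.06,0],[-1,-0.98,0.3,-0.06,0],[-1,-0.98,0.3,-0.06,0]],
  ],
)

```text
time_s: 53.1
position: [509.1, 14.3, 170.5]
tcp_rot: [-1.512, -0.027, -1.518]
ft_force: [0.0, -0.6, -1.1]
finger_gap: 24.4
```

```bash
python3 -c "
from h import *
go(508,29,66,-1.52)
p,d=r.camera('scene')
P=cloud('scene',d); q=P[(d>0)&(P[...,0]>350)&(P[...,0]<700)&(P[...,1]>-100)&(P[...,1]<170)&(P[...,2]>40)&(P[...,2]<53)];print('box',cv2.minAreaRect(q[:,:2].astype(np.float32)))
"
```

```text
at [509.1  14.3 170.5] [-1.512 -0.027 -1.518] shift/120 [-0.146  0.866 -0.054] turn 0.0008
box ((510.64324951171875, 28.493682861328125), (151.63304138183594, 263.6890869140625), 82.1400375366211)
```

Call:
servo_tool(
  series=[
    [[-1,-0.146,0.2,-0.05,0],[-1,-0.146,0.5,-0.06,0],[-1,-0.146,0.75,-0.065,0],[-1,-0.146,0.85,-0.065,0],[-1,-0.146,0.87,-0.065,0],[-1,-0.146,0.87,-0.065,0]],
  ],
)

```text
time_s: 53.75
position: [508.5, 28.2, 67.3]
tcp_rot: [-1.51, -0.027, -1.519]
ft_force: [0.0, -0.5, -0.3]
finger_gap: 24.6
```

Call:
servo_tool(
  series=[
    [[-1,0,0.012,0,0],[-1,0,0.024,0,0],[-1,0,0.024,0,0]],
  ],
)

```text
time_s: 54.05
position: [509.3, 28.1, 65.2]
tcp_rot: [-1.508, -0.028, -1.519]
ft_force: [-0.3, -0.4, -1.6]
finger_gap: 24.6
```

Call:
servo_tool(
  series=[
    [[-1,0,0.02,0,0],[-1,0,0.025,0,0],[0,0,0.025,0,0],[0,0,0.02,0,0],[0,0,0.02,0,0],[0,0,-0.1,0.006,0],[0,0,-0.2,0.012,0],[0,0,-0.3,0.018,0]],
  ],
)

```text
time_s: 54.85
position: [509.2, 29.1, 102.0]
tcp_rot: [-1.508, -0.028, -1.519]
ft_force: [-0.1, -0.1, -0.3]
finger_gap: 42.6
```

Call:
servo_tool(
  series=[
    [[0,0,-0.25,0.015,0],[0,0,-0.5,0.03,0],[0,0,-0.75,0.045,0],[0,0,-0.8,0.05,0],[0,0,-0.8,0.05,0]],
  ],
)

```text
time_s: 55.35
position: [510.1, 31.7, 199.7]
tcp_rot: [-1.504, -0.028, -1.519]
ft_force: [0.5, -1.1, -0.2]
finger_gap: 42.5
```

Call:
servo_tool(
  series=[
    [[0,0.9,0,0.03,0],[0,0.9,0,0.03,0],[0,0.9,0,0.03,0],[0,0.9,0,0.03,0]],
  ],
)

```text
time_s: 55.75
position: [518.5, -77.2, 201.6]
tcp_rot: [-1.507, -0.027, -1.522]
ft_force: [1.1, 0.7, 0.5]
finger_gap: 42.7
```

Call:
servo_tool(
  series=[
    [[0,0.9,0,0.03,0],[0,0.9,0,0.03,0],[0,0.9,0,0.03,0],[0,0.9,0,0.03,0]],
  ],
)

```text
time_s: 56.15
position: [526.9, -184.7, 203.7]
tcp_rot: [-1.508, -0.026, -1.523]
ft_force: [-0.1, -0.4, 0.3]
finger_gap: 42.5
```

Call:
servo_tool(
  series=[
    [[0,0.88,0,0.03,0],[0,0.88,0,0.03,0],[0,0.88,0,0.03,0],[0,0.88,0,0.03,0],[0,0.88,0,0.03,0]],
  ],
)

```text
time_s: 56.65
position: [535.2, -287.3, 205.9]
tcp_rot: [-1.509, -0.023, -1.521]
ft_force: [-0.1, 0.8, -0.4]
finger_gap: 42.5
```

```bash
cat > box.py <<'E'
from h import *
p,d=r.camera('top');P=cloud('top',d)
for c in((580,20),(510,29),(437,38)):
  q=P[(d>0)&(np.hypot(P[...,0]-c[0],P[...,1]-c[1])<35)&(P[...,2]>25)&(P[...,2]<100)]
  for a,b in((30,45),(60,90)):
    k=q[(q[:,2]>a)&(q[:,2]<b)]
    if len(k): print(c,a,len(k),np.round((k.max(0)+k.min(0))/2,1),np.round(k.max(0)-k.min(0)),np.median(k[:,2]))
q=P[(d>0)&(P[...,0]>350)&(P[...,0]<700)&(P[...,1]>-100)&(P[...,1]<170)&(P[...,2]>42)&(P[...,2]<53)];print('box',cv2.minAreaRect(q[:,:2].astype(np.float32)))
cv2.imwrite("pics/last.png",p[:,:,::-1])
E
python3 box.py; python3 -c "
from h import *
go(536.7,-291,111,-1.52)"
```

```text
(580, 20) 30 334 [581.9  21.7  37.5] [58. 58. 15.] 37.795118831365905
(580, 20) 60 93 [581.8  21.2  70.3] [26. 22. 20.] 74.85924505020252
(510, 29) 30 349 [511.4  28.7  37.9] [58. 57. 13.] 38.08225331562402
(510, 29) 60 95 [510.7  27.8  70.1] [24. 22. 19.] 74.61598387636577
box ((507.32489013671875, 29.232345581054688), (149.5203094482422, 259.7906494140625), 82.28589630126953)
at [ 535.3 -287.3  206.1] [-1.509 -0.024 -1.521] shift/120 [ 0.013  0.792 -0.039] turn -0.0003
```

Call:
servo_tool(
  series=[
    [[0,0.013,0.25,-0.02,0],[0,0.013,0.5,-0.039,0],[0,0.013,0.7,-0.039,0],[0,0.013,0.8,-0.039,0],[0,0.013,0.8,-0.039,0],[-1,0.013,0.8,-0.039,0],[-1,0.013,0.8,-0.039,0],[-1,0.013,0.8,-0.039,0]],
  ],
)

```text
time_s: 57.5
position: [536.9, -291.1, 111.2]
tcp_rot: [-1.509, -0.024, -1.521]
ft_force: [-2.5, 0.8, 1.2]
finger_gap: 24.9
```

Call:
servo_tool(
  series=[
    [[-1,0.001,-0.06,0.003,0],[-1,0.003,-0.15,0.008,0],[-1,0.005,-0.25,0.014,0],[-1,0.01,-0.4,0.022,0],[-1,0.012,-0.55,0.03,0],[-1,0.016,-0.7,0.038,0],[-1,0.02,-0.84,0.048,0],[-1,0.02,-0.84,0.048,0]],
  ],
)

```text
time_s: 58.3
position: [538.1, -292.3, 216.1]
tcp_rot: [-1.503, -0.028, -1.521]
ft_force: [0.6, 0.0, -1.8]
finger_gap: 24.7
```

```bash
python3 -c "
from h import *
go(435,37.5,212,-1.52);print(r.state()['finger_gap'],r.state()['ft_force'])"
```

```text
at [ 538.1 -292.3  216.1] [-1.503 -0.028 -1.521] shift/120 [-2.788 -0.093 -0.716] turn -0.0003
24.663150658032507 [ 0.60295249  0.03123562 -1.82781862]
```

Call:
servo_tool(
  series=[
    [[-1,-0.93,-0.03,-0.24,0],[-1,-0.93,-0.03,-0.24,0],[-1,-0.93,-0.03,-0.24,0],[-1,-0.93,-0.03,-0.24,0]],
  ],
)

```text
time_s: 58.7
position: [502.8, -180.3, 214.6]
tcp_rot: [-1.504, -0.028, -1.518]
ft_force: [-0.5, -0.6, -0.7]
finger_gap: 24.5
```

Call:
servo_tool(
  series=[
    [[-1,-0.93,-0.03,-0.24,0],[-1,-0.93,-0.03,-0.24,0],[-1,-0.93,-0.03,-0.24,0],[-1,-0.93,-0.03,-0.24,0]],
  ],
)

```text
time_s: 59.1
position: [467.8, -69.3, 213.2]
tcp_rot: [-1.504, -0.028, -1.516]
ft_force: [-0.0, -0.3, -1.3]
finger_gap: 24.4
```

Call:
servo_tool(
  series=[
    [[-1,-0.92,-0.03,-0.24,0],[-1,-0.92,-0.03,-0.24,0],[-1,-0.92,-0.03,-0.24,0],[-1,-0.92,0,-0.24,0],[-1,-0.92,0.2,-0.24,0],[-1,-0.92,0.2,-0.24,0]],
  ],
)

```text
time_s: 59.7
position: [434.7, 37.1, 182.4]
tcp_rot: [-1.507, -0.029, -1.518]
ft_force: [-1.0, 0.0, -0.9]
finger_gap: 24.9
```

```bash
python3 -c "
from h import *
go(434,37.5,66,-1.52)
p,d=r.camera('scene')
P=cloud('scene',d); q=P[(d>0)&(P[...,0]>350)&(P[...,0]<700)&(P[...,1]>-100)&(P[...,1]<170)&(P[...,2]>40)&(P[...,2]<53)];print('box',cv2.minAreaRect(q[:,:2].astype(np.float32)))
"
```

```text
at [434.7  37.1 182.4] [-1.507 -0.029 -1.518] shift/120 [-0.031  0.967 -0.068] turn 0.0007
box ((510.01947021484375, 29.40517807006836), (151.07070922851562, 265.6847839355469), 82.44056701660156)
```

Call:
servo_tool(
  series=[
    [[-1,-0.01,0.3,-0.02,0],[-1,-0.02,0.6,-0.05,0],[-1,-0.031,0.85,-0.068,0],[-1,-0.031,0.95,-0.068,0],[-1,-0.031,0.97,-0.068,0],[-1,-0.031,0.97,-0.068,0]],
  ],
)

```text
time_s: 60.35
position: [435.3, 36.7, 67.0]
tcp_rot: [-1.506, -0.029, -1.519]
ft_force: [0.0, -1.5, -1.4]
finger_gap: 24.4
```

Call:
servo_tool(
  series=[
    [[-1,0,0.015,0,0],[-1,0,0.03,0,0],[-1,0,0.03,0,0]],
  ],
)

```text
time_s: 60.65
position: [436.2, 36.5, 64.0]
tcp_rot: [-1.504, -0.029, -1.519]
ft_force: [0.6, -0.2, -1.0]
finger_gap: 24.6
```

Call:
servo_tool(
  series=[
    [[-1,0,0.01,0,0],[-1,0,0.015,0,0],[0,0,0.015,0,0],[0,0,0.012,0,0],[0,0,0.012,0,0],[0,0,-0.1,0.006,0],[0,0,-0.2,0.012,0],[0,0,-0.3,0.018,0]],
  ],
)

```text
time_s: 61.45
position: [435.7, 37.6, 100.3]
tcp_rot: [-1.505, -0.029, -1.519]
ft_force: [-0.3, 0.3, -0.5]
finger_gap: 42.8
```

Call:
servo_tool(
  series=[
    [[0,0,-0.25,0.015,0],[0,0,-0.5,0.03,0],[0,0,-0.75,0.045,0],[0,0,-1,0.06,0],[0,0,-1,0.06,0]],
  ],
)

```text
time_s: 61.95
position: [437.3, 41.0, 224.3]
tcp_rot: [-1.498, -0.03, -1.519]
ft_force: [0.3, -0.2, 1.0]
finger_gap: 43.0
```

Call:
servo_tool(
  series=[
    [[0,0.98,-0.3,-0.4,0],[0,0.98,-0.3,-0.4,0],[0,0.98,-0.3,-0.4,0],[0,0.98,-0.3,-0.4,0]],
  ],
)

```text
time_s: 62.35
position: [392.5, -80.9, 260.8]
tcp_rot: [-1.496, -0.031, -1.525]
ft_force: [0.1, -0.1, -0.6]
finger_gap: 42.7
```

Call:
servo_tool(
  series=[
    [[0,0.9,0,-0.4,0],[0,0.9,0,-0.4,0],[0,0.9,0,-0.4,0],[0,0.9,0,-0.4,0],[0,0.9,0,-0.4,0],[0,0.9,0,-0.4,0]],
  ],
)

```text
time_s: 62.95
position: [349.7, -189.8, 260.0]
tcp_rot: [-1.497, -0.03, -1.523]
ft_force: [0.7, -0.2, 0.7]
finger_gap: 42.3
```

```bash
python3 box.py; python3 chk.py t15; python3 -c "
from h import *
p,d=r.camera('scene'); cv2.imwrite('pics/s16.png',p[:,:,::-1])"
```

```text
(580, 20) 30 328 [581.5  21.7  37.3] [57. 58. 14.] 37.84724149954721
(580, 20) 60 91 [581.   21.3  69.7] [25. 22. 19.] 74.62159456037553
(510, 29) 30 345 [511.7  28.6  37.4] [58. 57. 13.] 38.0352131477773
(510, 29) 60 94 [510.7  27.8  71.7] [24. 22. 18.] 75.36601545545247
(437, 38) 30 361 [438.2  36.6  37.9] [59. 59. 13.] 37.827850238844
(437, 38) 60 94 [437.7  35.6  70.7] [24. 24. 19.] 74.73793411593385
box ((507.0995178222656, 29.401344299316406), (149.86244201660156, 259.7069396972656), 83.11347961425781)
top bar ((641.79638671875, -215.46920776367188), (15.476600646972656, 149.20114135742188), 3.009932518005371)
box ((507.27386474609375, 29.26093292236328), (149.50355529785156, 259.82275390625), 82.43653106689453)
scene bar ((644.6292114257812, -215.96957397460938), (18.366165161132812, 149.55223083496094), 3.367323637008667)
box ((510.42572021484375, 27.212623596191406), (152.59010314941406, 263.2580261230469), 83.634521484375)
```

View pics/s16.png

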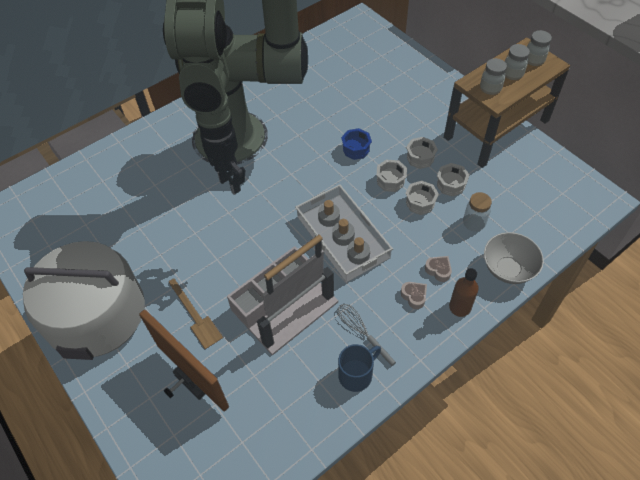

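View pics/t15.png

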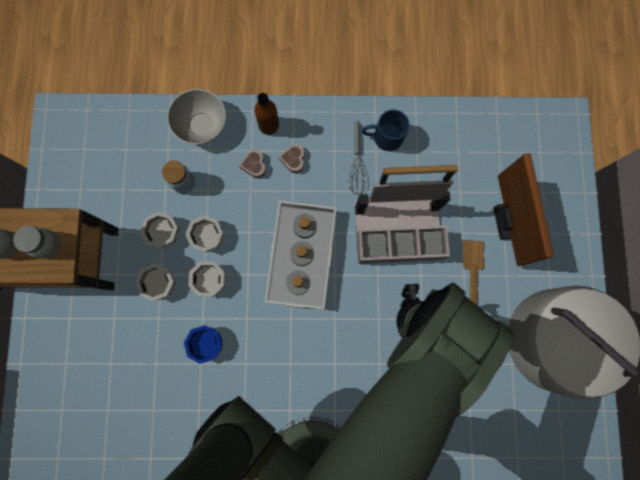

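The last pictures show all three pods upright in the box, at about (304,224), (302,252) and (298,281) in the top view. The wells are empty, the lid is up, the four cup stacks are standing, and the bystanders haven't moved. Handing in.

```bash
python3 -c "
from plant import r
print(r.finish_job())"
```

```text
the job is handed in; nothing more can be done
None
```

The job is done and handed in, at about 63 s of robot time; no verdict was reported. All three pods came out of their cups and went into the press wells. I shut the lid and kept it shut for about 2.5 s (my reading from the plate lying level to within 0.003 rad), then swung it up to about 1.62 rad. The pods now stand upright in the lunch box.

**Last checks:** the box pods' drum tops are at about 38 mm and their knob tops at about 75 mm, as they should be when standing on the box floor. The lid is open, the wells are empty, all four cup stacks are standing, and the lunch box and bystanders look unmoved. The gripper is clear of everything.

**What did not go cleanly:**
- **Third pod:** it caught on a well wall on the first try, with about 67 N on the wrist against the 120 N limit. I backed off, moved it about 2 mm and it went in with almost no force.
- **Shutting the lid:** I briefly pushed about 38 N on the bar through the fingers before easing off.
- **Tool tilt:** the tool drifted to about 4° off vertical by the end. The pods still stood upright after release.
- **Pods pressed home:** this I inferred from the level lid, because the pods were hidden underneath it.

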